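Load the milling pallet with shift-tower covers

ROBOT

A 6-joint arm with a two-finger parallel gripper is mounted at the origin on the work surface. World frame = base frame: x ahead of the robot, y to its left, z up, the work surface at z = 0. Lengths are in m, angles in rad, forces in N, time in s.
With the tool pointing down it reaches from about 0.25 to 0.725 m from the base axis. Payload 4 kg.
Tool frame: the origin (TCP) lies midway between the tips of the shut fingers; the grasp point (between the pads) lies 19 mm behind it; z points along the fingers, y is the line along which they close (so a half turn about z gives the same grasp; the last joint's range is limited). The gripper opens to 85 mm and grips with 20 to 120 N. Pads are 22 mm wide; open, the fingers measure 114 mm over their backs; the gripper's body (76 mm by 85 mm) begins 54 mm behind the grasp point. The pads swing forward as they close: fully open they stand 13 mm farther back than shut.
Start: joints at [1.236, 0.241, 0.005, 1.335, 0, 1.571], TCP at [0.164, 0.472, 0.231] pointing down, gripper open.
Joint ranges: [-2.72, 2.72], [-1.05, 1.87], [-1.09, 1.28], [-1.99, 2.15], [-1.42, 1.44], [-3.14, 3.14]. Speed limits (rad/s): [2.79, 2.79, 3.14, 3.14, 3.14, 3.14].

INTERFACE

Orientations are given as a unit quaternion [x, y, z, w].
In Python, from workcell import monitor, vision, job gives the robot as it stands.
- The arm moves only by the tool move_arm, never from a script. Its argument "moves" is a list that holds one entry, the list of rows, each a list of 5 numbers: the shift along the world's x, y, z in m, then the turn about the world's z in degrees, then the opening in per cent of the stroke, from 0 (shut) to 100 (fully open). In form: [[[x, y, z, turn, gripper], ...]]. A call has 1 to 5 rows; each row is the pose to reach, as a shift and turn from the pose commanded when the call began; what a row does not reach only later rows make up. A row lasts 1/8 s, in which the tool goes at most 62.5 mm and 10.7 degrees, less where a joint would pass 70% of its speed; a pose out of reach is approached as far as the arm can. A call with a gripper value outside its range is refused whole. The fingers move at their own pace and stop on an object; the grip force is fixed at half the most. Time passes only in rows, so rows that repeat a pose let the fingers close. It gives the time, the measured TCP pose, the force, the opening and the grip force at its end, in the units of the state.
- monitor.get_obs(): the state, without advancing time (a new reading comes with each control period).
- vision.camera(name): name is "side" or "top" or "wrist"; returns a dict with "color" (420x560x3 uint8, red, green, blue), "camera_matrix" (3x3 intrinsics, pixels), "eye" and "attitude" of the camera in the world; the wrist camera has in their place "hand_eye" (4x4, takes a point from camera to tool coordinates, whose origin is the TCP and whose axes are the flange's). Camera axes: x right, y up, looking along -z (the intrinsics and any distortion apply to the point x, -y, -z); pixel columns grow to the right and rows downward; lengths in m; the calibration is good to about 2 mm. A picture is of the moment at which its call begins: read the wrist's pose just before it. There is no depth.
- job.job_done(): hands the job in; it is judged then, once.
The state is a dict: "clock": time; "joint_pos": joint angles; "joint_vel": joint speeds; "tau": joint torques, N m; "eef_pos": TCP position; "tool_rot": TCP orientation; "ft_force": force on the tool from outside, world axes, zero at the start; "ft_torque": the same for the moment, N m; "grip_width": finger opening in m; "grasp_force": force on a finger pad.
Only numpy, scipy, OpenCV 4.12 (cv2) and the standard library are available. Lean on these libraries where they do the work, as an engineer would, in place of code of your own. Each camera call takes 0.05 s, during which the arm holds its last target. There are 200 camera calls.

TASK

Load the shift-tower covers lying on the bench (three or four of them) on the milling pallet: set each one, turret end first, on the open end of a free lane and slide it gently under the height bar (never lift it in over the bar) until it is fully home against the end stop, then pass a T-bolt from the rail down through the slots of its flange and the deck until the collar sits, and give it a quarter turn so that it holds. At most one cover has a bush that stands too high and catches on the bar: do not force it, but take it back out and put it flat, turret up, in the black rework tray. Leave unused T-bolts in their rail and do not disturb the gears, oil filter and spanner.

Things in the scene. Friction and masses are not known exactly. Their poses are not given: they have to be found in the camera images.
- pallet: fixed milling pallet: slotted steel deck, top 32 above the bench, 8 thick, hollow beneath, 244 wide (y), from x = -158 to 85. Three lanes along x, centred on y = 76, 0, -76, each 67 wide between guides 10 high that begin at x = 15. End stop 12 high at x = 75. Origin: on the bench below the middle lane's home place; x points along the lanes to the stop, away from the robot
- height_bar: fixed steel height bar across the three lanes (along y), 10 deep (x from 0 to 10 in the pallet's frame), underside 60 and top 74 above the deck's top, on two posts 12 wide at y = 145 and -145. A cover that catches on it stops about 56 short of home. Sliding a cover along takes up to about 12 N. Its origin and axes are the pallet's
- rail: fixed T-bolt rail on the bench: a channel 170 long (x), 38 wide over its walls, 45 high, with a 14 wide gap along it in which the T-bolts stand, collars on top of the walls, wings along the rail. Origin: centre of its underside
- tray: fixed open black rework tray, 130 (x) x 200 (y) outside, walls 3 thick and 35 high, floor about 3 above the bench. Origin: centre of its underside
- home0 (a point): home place of the left (+y) lane: point on the deck's top where the centre of a cover's underside lies when fully home against the end stop (axes as the pallet's). 52 behind it (-x) is the centre of the lane's slot through the deck, 38 long (x) x 14 wide. The lane's guides have a flared lead-in, from 30 behind to 15 ahead of it, 73 wide at its mouth; farther back the deck is open
- home1 (a point): home place of the middle lane: point on the deck's top where the centre of a cover's underside lies when fully home against the end stop (axes as the pallet's). 52 behind it (-x) is the centre of the lane's slot through the deck, 38 long (x) x 14 wide. The lane's guides have a flared lead-in, from 30 behind to 15 ahead of it, 73 wide at its mouth; farther back the deck is open
- home2 (a point): home place of the right (-y) lane: point on the deck's top where the centre of a cover's underside lies when fully home against the end stop (axes as the pallet's). 52 behind it (-x) is the centre of the lane's slot through the deck, 38 long (x) x 14 wide. The lane's guides have a flared lead-in, from 30 behind to 15 ahead of it, 73 wide at its mouth; farther back the deck is open
- cover1: cast aluminium shift-tower cover, 0.45 kg +-25%: flange 150 (x) x 64 (y) x 14 high, its last 10 mm at the +x end only 56 wide. Round turret 44 in diameter, from 14 to 50 above the underside, axis 36 ahead (+x) of the centre. Oblong slot through the flange, 36 (x) x 13 wide, centred 52 behind (-x) the centre. Origin: centre of the underside; x points from slotted end to turret end. May be absent
- cover1_turret (a point): point on the turret's axis of cover1, 36 above the underside: a good height to grip the turret (axes as the cover's). A steel bush 40 in diameter is pressed into the turret's top; its top should stand 57 above the underside; if badly pressed it stands several mm higher and catches on the bar
- cover2: cast aluminium shift-tower cover, 0.45 kg +-25%: flange 150 (x) x 64 (y) x 14 high, its last 10 mm at the +x end only 56 wide. Round turret 44 in diameter, from 14 to 50 above the underside, axis 36 ahead (+x) of the centre. Oblong slot through the flange, 36 (x) x 13 wide, centred 52 behind (-x) the centre. Origin: centre of the underside; x points from slotted end to turret end. May be absent
- cover2_turret (a point): point on the turret's axis of cover2, 36 above the underside: a good height to grip the turret (axes as the cover's). A steel bush 40 in diameter is pressed into the turret's top; its top should stand 57 above the underside; if badly pressed it stands several mm higher and catches on the bar
- cover3: cast aluminium shift-tower cover, 0.45 kg +-25%: flange 150 (x) x 64 (y) x 14 high, its last 10 mm at the +x end only 56 wide. Round turret 44 in diameter, from 14 to 50 above the underside, axis 36 ahead (+x) of the centre. Oblong slot through the flange, 36 (x) x 13 wide, centred 52 behind (-x) the centre. Origin: centre of the underside; x points from slotted end to turret end. May be absent
- cover3_turret (a point): point on the turret's axis of cover3, 36 above the underside: a good height to grip the turret (axes as the cover's). A steel bush 40 in diameter is pressed into the turret's top; its top should stand 57 above the underside; if badly pressed it stands several mm higher and catches on the bar
- cover4: cast aluminium shift-tower cover, 0.45 kg +-25%: flange 150 (x) x 64 (y) x 14 high, its last 10 mm at the +x end only 56 wide. Round turret 44 in diameter, from 14 to 50 above the underside, axis 36 ahead (+x) of the centre. Oblong slot through the flange, 36 (x) x 13 wide, centred 52 behind (-x) the centre. Origin: centre of the underside; x points from slotted end to turret end. May be absent
- cover4_turret (a point): point on the turret's axis of cover4, 36 above the underside: a good height to grip the turret (axes as the cover's). A steel bush 40 in diameter is pressed into the turret's top; its top should stand 57 above the underside; if badly pressed it stands several mm higher and catches on the bar
- tbolt1: steel quarter-turn T-bolt, 67 high, 0.15 kg, stands upright. Origin: centre of the underside of its collar (disc 26 in diameter, 4 thick). Below: shank 10 in diameter; from 25 to 33 below the origin a hammer head 30 long (x) x 9 wide (y). Above: a flat wing to grip, 50 long (x, same way as the head) x 12 thick (y), from 10 to 34 above the origin
- tbolt2: steel quarter-turn T-bolt, 67 high, 0.15 kg, stands upright. Origin: centre of the underside of its collar (disc 26 in diameter, 4 thick). Below: shank 10 in diameter; from 25 to 33 below the origin a hammer head 30 long (x) x 9 wide (y). Above: a flat wing to grip, 50 long (x, same way as the head) x 12 thick (y), from 10 to 34 above the origin
- tbolt3: steel quarter-turn T-bolt, 67 high, 0.15 kg, stands upright. Origin: centre of the underside of its collar (disc 26 in diameter, 4 thick). Below: shank 10 in diameter; from 25 to 33 below the origin a hammer head 30 long (x) x 9 wide (y). Above: a flat wing to grip, 50 long (x, same way as the head) x 12 thick (y), from 10 to 34 above the origin
- gear_stack: a bystander: stack of three gears on a shaft, 100 in diameter, 102 high; origin at the centre of its underside
- oil_filter: a bystander: dark spin-on oil filter standing upright, 76 in diameter, 82 high; origin at the centre of its underside
- spanner: a bystander: a 200 long spanner lying on the bench
Mind the look-alikes: they are no part of the job. Leave any green, purple or red look-alike of the cover3 alone.

How it is judged:
On the way:
1. the cover with the high bush has been slid along a lane up to the bar (bush within 6 mm of it) (x of cover3_turret in the frame of pallet above -0.026 m and y of cover3_turret in the frame of pallet between -0.11 and 0.11 m and height (world z) of cover3 below 0.04 m), for 0.1 s.
At the end, for the whole second after the job is handed in: good covers: home in a lane within 5 mm, flat, turret past the bar, a T-bolt seated in the slot (4 mm) and turned over 70 degrees; the cover with the high bush flat, turret up, in the tray; each T-bolt seated in a cover or standing in the rail ((horizontal distance between cover1 and home0 below 0.005 m or horizontal distance between cover1 and home1 below 0.005 m or horizontal distance between cover1 and home2 below 0.005 m) and x of each of cover1_turret, cover2_turret, cover4_turret in the frame of pallet above 0.015 m and height (world z) of each of cover1, cover2, cover4 below 0.036 m and angle between each of cover1, cover2, cover4's own z axis and vertical below 0.06 rad and linear speed of each of cover1, cover2, cover4, cover3 below 0.02 m/s and ((x of tbolt1 in the frame of cover1 between -0.068 and -0.036 m and y of tbolt1 in the frame of cover1 between -0.008 and 0.008 m and z of tbolt1 in the frame of cover1 between 0.01 and 0.018 m and angle between the x axis of tbolt1 and the x axis of cover1, either way round above 1.2 rad) or (x of tbolt2 in the frame of cover1 between -0.068 and -0.036 m and y of tbolt2 in the frame of cover1 between -0.008 and 0.008 m and z of tbolt2 in the frame of cover1 between 0.01 and 0.018 m and angle between the x axis of tbolt2 and the x axis of cover1, either way round above 1.2 rad) or (x of tbolt3 in the frame of cover1 between -0.068 and -0.036 m and y of tbolt3 in the frame of cover1 between -0.008 and 0.008 m and z of tbolt3 in the frame of cover1 between 0.01 and 0.018 m and angle between the x axis of tbolt3 and the x axis of cover1, either way round above 1.2 rad)) and (horizontal distance between cover2 and home0 below 0.005 m or horizontal distance between cover2 and home1 below 0.005 m or horizontal distance between cover2 and home2 below 0.005 m) and ((x of tbolt1 in the frame of cover2 between -0.068 and -0.036 m and y of tbolt1 in the frame of cover2 between -0.008 and 0.008 m and z of tbolt1 in the frame of cover2 between 0.01 and 0.018 m and angle between the x axis of tbolt1 and the x axis of cover2, either way round above 1.2 rad) or (x of tbolt2 in the frame of cover2 between -0.068 and -0.036 m and y of tbolt2 in the frame of cover2 between -0.008 and 0.008 m and z of tbolt2 in the frame of cover2 between 0.01 and 0.018 m and angle between the x axis of tbolt2 and the x axis of cover2, either way round above 1.2 rad) or (x of tbolt3 in the frame of cover2 between -0.068 and -0.036 m and y of tbolt3 in the frame of cover2 between -0.008 and 0.008 m and z of tbolt3 in the frame of cover2 between 0.01 and 0.018 m and angle between the x axis of tbolt3 and the x axis of cover2, either way round above 1.2 rad)) and (horizontal distance between cover4 and home0 below 0.005 m or horizontal distance between cover4 and home1 below 0.005 m or horizontal distance between cover4 and home2 below 0.005 m) and ((x of tbolt1 in the frame of cover4 between -0.068 and -0.036 m and y of tbolt1 in the frame of cover4 between -0.008 and 0.008 m and z of tbolt1 in the frame of cover4 between 0.01 and 0.018 m and angle between the x axis of tbolt1 and the x axis of cover4, either way round above 1.2 rad) or (x of tbolt2 in the frame of cover4 between -0.068 and -0.036 m and y of tbolt2 in the frame of cover4 between -0.008 and 0.008 m and z of tbolt2 in the frame of cover4 between 0.01 and 0.018 m and angle between the x axis of tbolt2 and the x axis of cover4, either way round above 1.2 rad) or (x of tbolt3 in the frame of cover4 between -0.068 and -0.036 m and y of tbolt3 in the frame of cover4 between -0.008 and 0.008 m and z of tbolt3 in the frame of cover4 between 0.01 and 0.018 m and angle between the x axis of tbolt3 and the x axis of cover4, either way round above 1.2 rad)) and x of cover3 in the frame of tray between -0.055 and 0.055 m and y of cover3 in the frame of tray between -0.085 and 0.085 m and height (world z) of cover3 below 0.012 m and angle between cover3's own z axis and vertical below 0.15 rad and ((y of tbolt1 in the frame of rail between -0.014 and 0.014 m and horizontal distance between tbolt1 and rail below 0.09 m and height (world z) of tbolt1 between 0.04 and 0.052 m and angle between tbolt1's own z axis and vertical below 0.2 rad) or (z of tbolt1 in the frame of pallet between 0.041 and 0.051 m and horizontal distance between tbolt1 and pallet below 0.12 m)) and ((y of tbolt2 in the frame of rail between -0.014 and 0.014 m and horizontal distance between tbolt2 and rail below 0.09 m and height (world z) of tbolt2 between 0.04 and 0.052 m and angle between tbolt2's own z axis and vertical below 0.2 rad) or (z of tbolt2 in the frame of pallet between 0.041 and 0.051 m and horizontal distance between tbolt2 and pallet below 0.12 m)) and ((y of tbolt3 in the frame of rail between -0.014 and 0.014 m and horizontal distance between tbolt3 and rail below 0.09 m and height (world z) of tbolt3 between 0.04 and 0.052 m and angle between tbolt3's own z axis and vertical below 0.2 rad) or (z of tbolt3 in the frame of pallet between 0.041 and 0.051 m and horizontal distance between tbolt3 and pallet below 0.12 m))); the robot touches nothing.
It fails at once if a cover set down from above on the far side of the bar instead of slid under it ((x of cover1_turret in the frame of pallet between 0.02 and 0.1 m and y of cover1_turret in the frame of pallet between -0.11 and 0.11 m and height (world z) of cover1 between 0.05 and 0.1 m) or (x of cover2_turret in the frame of pallet between 0.02 and 0.1 m and y of cover2_turret in the frame of pallet between -0.11 and 0.11 m and height (world z) of cover2 between 0.05 and 0.1 m) or (x of cover3_turret in the frame of pallet between 0.02 and 0.1 m and y of cover3_turret in the frame of pallet between -0.11 and 0.11 m and height (world z) of cover3 between 0.05 and 0.1 m) or (x of cover4_turret in the frame of pallet between 0.02 and 0.1 m and y of cover4_turret in the frame of pallet between -0.11 and 0.11 m and height (world z) of cover4 between 0.05 and 0.1 m)).
It fails at once if a cover forced against the height bar (over 45 N) (contact force between any of cover1, cover2, cover3, cover4 and height_bar above 45 N).
It fails at once if gears, oil filter or spanner moved over 30 mm (distance of any of gear_stack, oil_filter, spanner from where it was at the start of the episode above 0.03 m).
Of cover1, cover2, cover3, cover4 only 3 to 4 are there at a start; the rules pass over those that are not, and their reading is None.
At some moment in a run one of cover1, cover2, cover3, cover4 may be knocked a few centimetres aside while the robot is not near it.
It also fails if it takes over 210 s, if anything falls off the work surface, if the arm or the gripper's body presses on something with over 40 N, if the wrist force passes 120 N, or if a joint passes its speed limit or range.

## Working session

There is one attempt and no reset: what is moved stays moved. The work goes in short steps, Python scripts to look and compute and a tool call to move; the robot and the scene stay as the last step left them, time stands still between calls to the robot, and variables do not carry over. Pictures are saved under pics/ and viewed, at most 14 in all, crops included, and the job is handed in when it is done.

Besides the shell and the picture viewer there is one more tool, called after "Call:" by a JSON object that holds its "api" and its "payload", one argument or row to a line. move_arm: Moves the arm, as the interface text tells. Its arguments: {"type":"object","properties":{"moves":{"type":"array","items":{"type":"array","items":{"type":"array","items":{"type":"number"}}}}},"required":["moves"]}

```bash
mkdir -p pics; cat > h.py <<'E'
import numpy as np, cv2
from scipy.spatial.transform import Rotation as R
from workcell import monitor, vision, job
def cam(name):
    o=monitor.get_obs(); c=vision.camera(name); K=np.array(c["camera_matrix"])
    if name=="wrist":
        T=np.eye(4); T[:3,:3]=R.from_quat(o["tool_rot"]).as_matrix(); T[:3,3]=o["eef_pos"]
        M=T@np.array(c["hand_eye"]); eye,A=M[:3,3],M[:3,:3]
    else:
        eye=np.array(c["eye"]); A=np.array(c["attitude"])
        if A.shape!=(3,3): A=R.from_quat(A.ravel()).as_matrix()
    return dict(img=np.array(c["color"])[:,:,::-1].copy(),K=K,eye=eye,A=A)
def ray(c,uv,z):
    uv=np.atleast_2d(uv).astype(float)
    d=np.c_[uv,np.ones(len(uv))]@np.linalg.inv(c["K"]).T*[1,-1,-1]@c["A"].T
    return c["eye"]+d*((z-c["eye"][2])/d[:,2])[:,None]
def proj(c,P):
    p=(np.atleast_2d(P)-c["eye"])@c["A"]*[1,-1,-1]@c["K"].T
    return p[:,:2]/p[:,2:]
def st():
    o=monitor.get_obs(); q=R.from_quat(o["tool_rot"]).as_matrix()
    print("t",round(o["clock"],2),"p",np.round(o["eef_pos"],4),"yaxis deg",np.round(np.degrees(np.arctan2(q[1,1],q[0,1])),1),"f",np.round(o["ft_force"],1),"w",round(o["grip_width"],4),"gf",o["grasp_force"])
E
python3 - <<'E'
from h import *
import workcell
st(); print(monitor.get_obs())
for n in ("top","side"):
    c=cam(n); cv2.imwrite(f"pics/{n}0.png",c["img"]); print(n,c["eye"],c["A"].round(3).tolist(),c["K"].round(1).tolist())
c=vision.camera("wrist"); print(c.keys(),c["hand_eye"]); cv2.imwrite("pics/w0.png",np.array(c["color"])[:,:,::-1])
E
```

```text
t 0.0 p [0.1641 0.4717 0.2304] yaxis deg 70.8 f [ 1.1 -0.  -0.4] w 0.0854 gf 0.0
{'clock': 0.0, 'joint_pos': array([ 1.23601555e+00,  2.41448005e-01,  3.73301592e-03,  1.33518536e+00,
       -2.79878511e-05,  1.57080643e+00]), 'joint_vel': array([-7.88463343e-04,  2.48504791e-04, -1.15614018e-03, -3.68097713e-05,
        3.39270590e-04,  4.23778073e-04]), 'tau': array([ 1.01290198e-04, -3.72313535e+01,  2.52408725e+01,  1.69300823e-02,
        4.79121707e-05,  5.45788140e-06]), 'eef_pos': array([0.16408453, 0.47165038, 0.23039881]), 'tool_rot': array([ 1.66614659e-01,  9.86021525e-01, -1.03963955e-03, -1.61471793e-04]), 'ft_force': array([ 1.1408307 , -0.03225039, -0.43362074]), 'ft_torque': array([-0.01887526,  0.0320377 , -0.00854104]), 'grasp_force': 0.0, 'grip_width': 0.08536375998540938}
top [0.27408282 0.09685335 1.23675371] [[0.026, 0.983, -0.183], [-0.999, 0.031, 0.026], [0.031, 0.182, 0.983]] [[479.1, 0.0, 280.3], [0.0, 479.1, 207.6], [0.0, 0.0, 1.0]]
side [ 0.45065492 -0.74072896  1.01476299] [[1.0, 0.014, -0.024], [-0.026, 0.757, -0.653], [0.009, 0.654, 0.757]] [[502.8, 0.0, 288.6], [0.0, 502.8, 216.9], [0.0, 0.0, 1.0]]
dict_keys(['color', 'camera_matrix', 'hand_eye']) [[ 4.65678351e-04  9.57199237e-01  2.89429445e-01  7.29424240e-02]
 [ 9.99999877e-01 -3.96971145e-04 -2.96092253e-04 -2.01917354e-04]
 [-1.68524140e-04  2.89429548e-01 -9.57199304e-01 -1.43447274e-01]
 [ 0.00000000e+00  0.00000000e+00  0.00000000e+00  1.00000000e+00]]
```

View pics/top0.png

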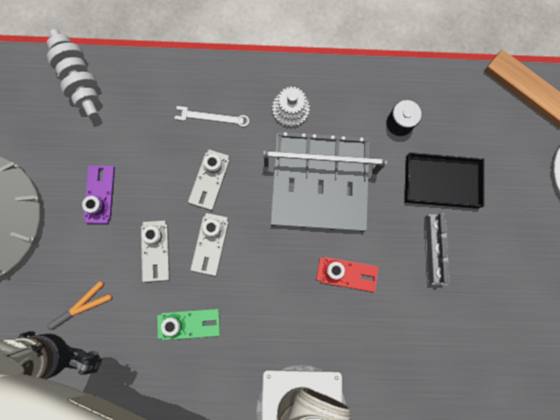

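View pics/side0.png

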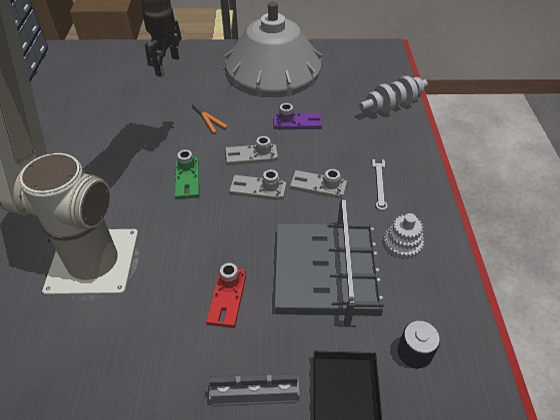

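The top view shows three aluminium-grey covers, with turrets at px (213,162), (152,235) and (212,228). The look-alikes are purple (92,204), red (336,270) and green (170,326). The pallet's deck slots are at (291,185), (320,187) and (350,188), the tray is at (444,181), and the rail is at (437,250) with bolts on it. I choose the three grey ones and check them in a crop.

```bash
python3 - <<'E'
from h import *
c=cam("top"); g=cv2.cvtColor(c["img"],cv2.COLOR_BGR2GRAY)
a=cv2.resize(c["img"][140:290,130:240],None,fx=4,fy=4,interpolation=cv2.INTER_CUBIC)
b=cv2.resize(c["img"][200:300,400:475],None,fx=6,fy=6,interpolation=cv2.INTER_CUBIC)[:600,:360]
cv2.imwrite("pics/crop1.png",np.hstack([a[:600,:440],b]))
def blobs(mask,lo,hi):
    n,l,s,ce=cv2.connectedComponentsWithStats(mask.astype(np.uint8))
    return [(ce[i],s[i]) for i in range(1,n) if lo<s[i][4]<hi]
print("deck slots")
sub=np.zeros_like(g,bool); sub[172:200,280:360]=1
for ce,s in blobs(sub&(g<70),20,200): print(ce.round(1),s[4],ray(c,ce,.032).round(4))
print("covers: light blobs")
hsv=cv2.cvtColor(c["img"],cv2.COLOR_BGR2HSV)
m=((g>120)&(hsv[:,:,1]<60)); 
n,l,s,ce=cv2.connectedComponentsWithStats(m[:, :].astype(np.uint8))
for i in range(1,n):
    x,y,w,h,ar=s[i]
    if 600<ar<2500 and 130<ce[i][0]<240 and 140<ce[i][1]<300:
        fill=np.zeros_like(g); cs,_=cv2.findContours((l==i).astype(np.uint8),cv2.RETR_CCOMP,cv2.CHAIN_APPROX_NONE)
        print("cover",s[i][:4],ce[i].round(1))
        sub=np.zeros_like(g,bool); sub[y:y+h,x:x+w]=1
        for b,bs in blobs(sub&(g<100)&~m,15,150): print("  dark",b.round(1),bs[4],"z14",ray(c,b,.014)[0,:2].round(4),"z57",ray(c,b,.057)[0,:2].round(4))
t=np.zeros_like(g); t[145:215,398:492]=(g[145:215,398:492]<35)
cs,_=cv2.findContours(t,cv2.RETR_EXTERNAL,cv2.CHAIN_APPROX_NONE)
r=cv2.minAreaRect(max(cs,key=cv2.contourArea)); print("tray",r,ray(c,r[0],.02).round(4), ray(c,cv2.boxPoints(r),.02)[:,:2].round(3).tolist())
E
```

```text
deck slots
covers: light blobs
cover [187 149  43  61] [208.4 179.6]
  dark [211.6 161.4] 52 z14 [0.6195 0.2483] z57 [0.6073 0.243 ]
  dark [214.1 170.9] 37 z14 [0.5939 0.2405] z57 [0.5826 0.2355]
cover [190 212  39  64] [209.2 244.2]
  dark [210.5 226.9] 57 z14 [0.4455 0.242 ] z57 [0.4394 0.2369]
cover [140 220  29  63] [154.1 251.3]
  dark [149.7 234. ] 59 z14 [0.4227 0.3953] z57 [0.4174 0.3848]
  dark [157.6 240.8] 20 z14 [0.4058 0.3741] z57 [0.4012 0.3643]
tray ((444.1478576660156, 180.65182495117188), (79.34649658203125, 49.20280456542969), 4.573921203613281) [[ 0.5864 -0.3664  0.02  ]] [[0.525, -0.255], [0.659, -0.268], [0.649, -0.481], [0.515, -0.463]]
```

View pics/crop1.png

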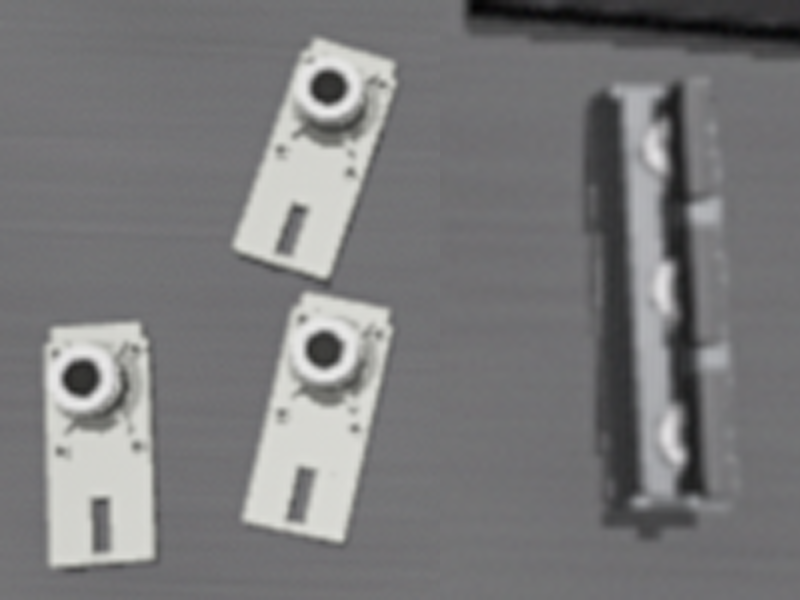

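The crop shows three bare-aluminium covers, with turret holes at full-frame px (212,162), (210.7,227.5) and (150.5,234.2) and slots at (203,197), (205.5,264) and (155,271). The rail on the right holds three bolts. Next I compute poses from these points.

```bash
python3 - <<'E'
from h import *
c=cam("top"); g=cv2.cvtColor(c["img"],cv2.COLOR_BGR2GRAY)
for n,tu,sl in (("A",(212,162),(203.2,197.2)),("B",(210.7,227.5),(205.5,263.7)),("C",(150.5,234.2),(155.2,271))):
    p=ray(c,tu,.055)[0,:2]; s=ray(c,sl,.012)[0,:2]; d=p-s
    print(n,"turret",p.round(3),"slot",s.round(3),"dist",np.linalg.norm(d).round(4),"yaw",np.degrees(np.arctan2(d[1],d[0])).round(1))
P=[]
for u in (291,320,350):
    w=g[176:198,u-7:u+8].astype(float); m=(w<np.median(w)-20); ys,xs=np.nonzero(m); uv=(xs.mean()+u-7,ys.mean()+176)
    P.append(ray(c,uv,.030)[0,:2]); print("slot",np.round(uv,1),m.sum(),P[-1].round(4))
d=P[0]-P[2]; yaw=np.arctan2(d[1],d[0])-np.pi/2; print("pallet yaw",np.degrees(yaw).round(2),"spacing",np.linalg.norm(d)/2)
o=np.mean(P,axis=0)+52e-3*np.array([np.cos(yaw),np.sin(yaw)]); print("pallet origin",o.round(4))
# rail: bright collars, dark wings
for uv in ((439,219),(440,243),(441,266)): print("bolt guess",ray(c,uv,.07).round(3))
ro=ray(c,[(400+210/6,200+85/6),(400+280/6,200+80/6),(400+300/6,200+505/6),(400+170/6,200+510/6)],.045)[:,:2]; print("rail corners",ro.round(3).tolist(),ro.mean(0).round(3))
E
```

```text
A turret [0.606 0.242] slot [0.523 0.265] dist 0.0864 yaw -15.5
B turret [0.438 0.237] slot [0.351 0.25 ] dist 0.0879 yaw -8.8
C turret [0.417 0.383] slot [0.33  0.375] dist 0.088 yaw 5.4
slot [291.2 183.8] 82 [0.562  0.0381]
slot [320.4 186. ] 88 [ 0.5587 -0.0379]
slot [349.6 188.1] 86 [ 0.5557 -0.1137]
pallet yaw -2.39 spacing 0.07597368507069571
pallet origin [ 0.6108 -0.04  ]
bolt guess [[ 0.475 -0.331  0.07 ]]
bolt guess [[ 0.415 -0.331  0.07 ]]
bolt guess [[ 0.358 -0.332  0.07 ]]
rail corners [[0.491, -0.33], [0.494, -0.36], [0.316, -0.362], [0.312, -0.307]] [ 0.403 -0.34 ]
```

Call:
{"api": "move_arm", "payload": {
  "moves": [
    [[0.06, -0.02, 0, 8, 100], [0.12, -0.04, 0, 16, 100], [0.18, -0.06, 0, 24.6, 100], [0.24, -0.085, 0, 24.6, 100], [0.253, -0.089, 0, 24.6, 100]]
  ]
}}

```text
clock: 0.88
eef_pos: [0.4202, 0.3813, 0.2307]
tool_rot: [-0.045, 0.999, -0.0, -0.0]
ft_force: [-1.2, 0.5, 1.0]
grip_width: 0.0854
grasp_force: 0.0
```

```bash
python3 - <<'E'
from h import *
st(); c=cam("wrist"); cv2.imwrite("pics/wC.png",c["img"]); print(c["eye"],c["K"][0,0],proj(c,[[.417,.383,.055],[.330,.375,.014]]).round(1))
E
```

```text
t 0.88 p [0.4202 0.3813 0.2307] yaxis deg 95.1 f [-1.2  0.5  1. ] w 0.0854 gf 0.0
[0.34748971 0.37444238 0.37419654] 365.25925901189765 [[281.9 183.5]
 [281.7  82. ]]
```

View pics/wC.png

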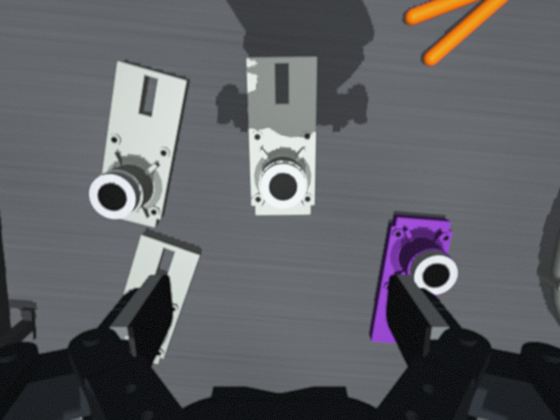

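The wrist view shows cover C with its turret ring at about (283,187) and its slot at (282,84), within 3 mm of the prediction. Cover B is at left (113,195) and purple at right.

```bash
cat >> h.py <<'E'
def ring(c,p,z=.057,r=40):
    u,v=proj(c,[p[0],p[1],z])[0].astype(int); y0,x0=max(v-r,0),max(u-r,0); g=cv2.cvtColor(c["img"],cv2.COLOR_BGR2GRAY)[y0:v+r,x0:u+r]
    m=(g<60).astype(np.uint8); n,l,s,ce=cv2.connectedComponentsWithStats(m)
    i=min((i for i in range(1,n) if 60<s[i][4]<1500),key=lambda i:np.hypot(*(ce[i]+[x0,y0]-[u,v])))
    uv=ce[i]+[x0,y0]; print("hole px",uv.round(1),s[i][4],"xy",ray(c,uv,z-.002)[0,:2].round(4)); return uv
E
python3 - <<'E'
from h import *
c=cam("wrist"); ring(c,[.417,.383]); ring(c,[.438,.237]); st()
print(ray(c,(282,84),.012).round(4))
E
```

```text
hole px [283.  184.8] 496 xy [0.4188 0.3841]
hole px [111.9 194.8] 542 xy [0.4419 0.2315]
t 0.97 p [0.4187 0.3823 0.2307] yaxis deg 95.2 f [-0.4  0.3 -0.1] w 0.0851 gf 0.0
[[0.3324 0.3754 0.012 ]]
```

Call:
{"api": "move_arm", "payload": {
  "moves": [
    [[0.001, 0.001, -0.06, 0, 100], [0.001, 0.001, -0.12, 0, 100], [0.001, 0.001, -0.18, 0, 100], [0.001, 0.001, -0.213, 0, 100], [0.001, 0.001, -0.213, 0, 100]]
  ]
}}

```text
clock: 1.6
eef_pos: [0.4142, 0.3833, 0.0155]
tool_rot: [-0.049, 0.999, -0.002, -0.003]
ft_force: [-1.0, -0.6, 0.7]
grip_width: 0.0854
grasp_force: 0.0
```

Call:
{"api": "move_arm", "payload": {
  "moves": [
    [[0, 0, 0, 0, 30], [0, 0, 0, 0, 30], [0, 0, 0, 0, 30], [0, 0, 0, 0, 30], [0, 0, 0, 0, 30]]
  ]
}}

```text
clock: 2.22
eef_pos: [0.4196, 0.3854, 0.0209]
tool_rot: [-0.047, 0.999, 0.001, 0.002]
ft_force: [-0.6, -0.0, 5.3]
grip_width: 0.0427
grasp_force: 61.8
```

Call:
{"api": "move_arm", "payload": {
  "moves": [
    [[0, 0, 0.06, 0, 30], [0, 0, 0.12, 0, 30], [0.025, -0.055, 0.12, -3, 30], [0.05, -0.11, 0.12, -7.8, 30], [0.075, -0.165, 0.12, -7.8, 30]]
  ]
}}

```text
clock: 2.85
eef_pos: [0.4937, 0.2177, 0.139]
tool_rot: [0.021, 1.0, 0.0, 0.001]
ft_force: [1.0, 0.2, -3.8]
grip_width: 0.0424
grasp_force: 63.4
```

Call:
{"api": "move_arm", "payload": {
  "moves": [
    [[0.022, -0.055, 0, 0, 30], [0.046, -0.11, 0, 0, 30], [0.07, -0.165, 0, 0, 30], [0.076, -0.181, 0, 0, 30], [0.076, -0.181, 0, 0, 30]]
  ]
}}

```text
clock: 3.48
eef_pos: [0.5692, 0.0371, 0.1383]
tool_rot: [0.022, 1.0, 0.0, -0.0]
ft_force: [-0.8, 0.7, -5.0]
grip_width: 0.0425
grasp_force: 63.3
```

```bash
python3 - <<'E'
from h import *
st(); c=cam("side"); d=cam("wrist"); a=cv2.resize(c["img"][160:330,230:420],None,fx=2.1,fy=2.1); 
a=cv2.resize(a,(400,358)); b=cv2.resize(d["img"],(400,300)); cv2.imwrite("pics/p1.png",np.hstack([a[:300],b]))
E
```

```text
t 3.48 p [0.5692 0.0371 0.1383] yaxis deg 87.5 f [-0.8  0.7 -5. ] w 0.0425 gf 63.27113628387451
```

View pics/p1.png

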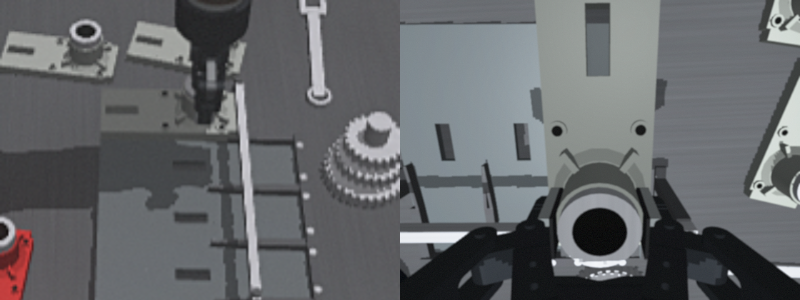

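The cover hangs level in the grip above lane 0. In the wrist view the deck slots of lanes 1 and 2 are visible at full px (171,199) and (63,199).

```bash
python3 - <<'E'
from h import *
c=cam("wrist"); g=cv2.cvtColor(c["img"],cv2.COLOR_BGR2GRAY); P=[]
for u,v in ((171,199),(63,199)):
    w=g[v-30:v+30,max(u-16,0):u+17].astype(float); m=w<65; ys,xs=np.nonzero(m); uv=(xs.mean()+max(u-16,0),ys.mean()+v-30); P.append(ray(c,uv,.030)[0,:2]); print(m.sum(),np.round(uv,1),P[-1].round(4))
d=P[0]-P[1]; yaw=np.arctan2(d[1],d[0])-np.pi/2; print(np.degrees(yaw),np.linalg.norm(d))
print((P[0]+.052*np.array([np.cos(yaw),np.sin(yaw)])).round(4), "home1")
# rim of cover slot yaw
print(ray(c,((597-400)*1.4,39*1.4),.12+.014-.014+.014).round(4))
E
```

```text
199 [164.5 203.2] [ 0.5617 -0.0428]
370 [ 57.1 200.3] [ 0.5565 -0.119 ]
-3.9137869925835806 0.07643096420240306
[ 0.6136 -0.0463] home1
[[0.4788 0.0412 0.134 ]]
```

```bash
python3 - <<'E'
from h import *
c=cam("wrist"); g=cv2.cvtColor(c["img"],cv2.COLOR_BGR2GRAY)
w=g[150:260,0:200]; th,m=cv2.threshold(cv2.GaussianBlur(w,(3,3),0),85,255,cv2.THRESH_BINARY_INV)
cs,_=cv2.findContours(m,cv2.RETR_EXTERNAL,cv2.CHAIN_APPROX_NONE)
P=[]
for k in cs:
    if 500<cv2.contourArea(k)<2500:
        r=cv2.minAreaRect(k); uv=np.array(r[0])+[0,150]; print(uv.round(1),np.round(r[1],1),round(r[2],1),ray(c,uv,.032)[0,:2].round(4))
cv2.imwrite("pics/crop2.png",cv2.resize(g[130:280,0:200],None,fx=4,fy=4))
E
```

```text
[ 54.5 241.5] [109.  35.] 0.0 [ 0.5871 -0.1259]
[168.7 198. ] [51.7 17.8] 84.3 [ 0.5577 -0.0383]
[ 60.6 198.5] [54.6 18.1] 79.9 [ 0.555  -0.1145]
```

View pics/crop2.png

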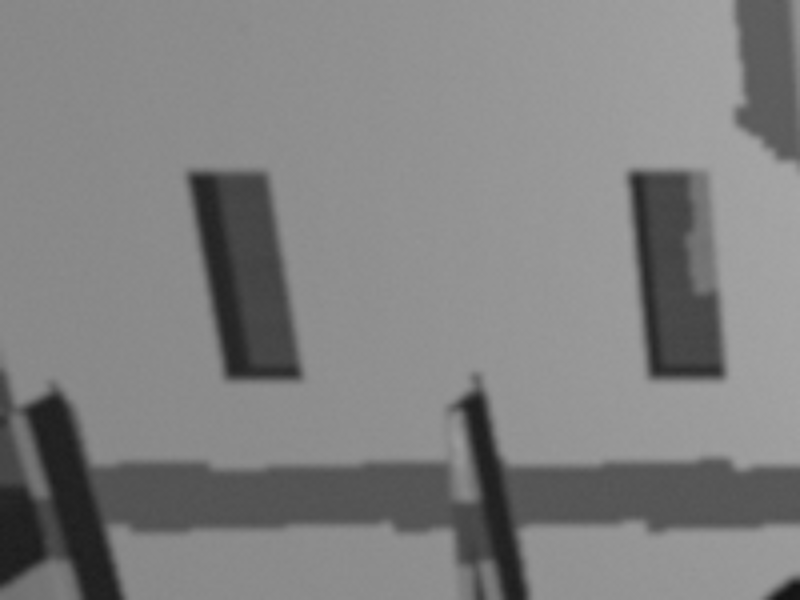

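The crop confirms the deck slots (corners at crop (628,172)–(725,377)), and they agree with the top-camera pallet pose within 1 mm. I'll lower the cover onto lane 0.

Call:
{"api": "move_arm", "payload": {
  "moves": [
    [[-0.001, 0, -0.05, 0, 30], [-0.001, 0, -0.075, 0, 30], [-0.001, 0, -0.082, 0, 30], [-0.001, 0, -0.085, 0, 30], [-0.001, 0, -0.0865, 0, 30]]
  ]
}}

```text
clock: 4.3
eef_pos: [0.5695, 0.0388, 0.0531]
tool_rot: [0.02, 1.0, 0.0, 0.001]
ft_force: [0.0, -0.3, -3.9]
grip_width: 0.0425
grasp_force: 63.3
```

Call:
{"api": "move_arm", "payload": {
  "moves": [
    [[0, 0, 0, 0, 75], [0, 0, 0, 0, 75], [0, 0, 0, 0, 75], [0, 0, 0.06, 0, 60], [-0.05, 0.002, 0.06, 0, 45]]
  ]
}}

```text
clock: 4.92
eef_pos: [0.5265, 0.0406, 0.1179]
tool_rot: [0.021, 1.0, 0.001, 0.008]
ft_force: [0.1, 0.7, -0.1]
grip_width: 0.0387
grasp_force: 0.0
```

Call:
{"api": "move_arm", "payload": {
  "moves": [
    [[-0.05, 0.002, 0, 0, 45], [-0.085, 0.003, 0, 0, 45], [-0.085, 0.003, -0.05, 0, 45], [-0.085, 0.003, -0.0765, 0, 45], [-0.085, 0.003, -0.0765, 0, 45]]
  ]
}}

```text
clock: 5.55
eef_pos: [0.4315, 0.043, 0.0341]
tool_rot: [0.021, 1.0, -0.0, -0.002]
ft_force: [0.4, -0.3, -0.7]
grip_width: 0.0386
grasp_force: 0.0
```

Call:
{"api": "move_arm", "payload": {
  "moves": [
    [[0.005, 0, 0, 0, 45], [0.01, 0, 0, 0, 45], [0.015, -0.001, 0, 0, 45], [0.02, -0.001, 0, 0, 45], [0.024, -0.001, 0, 0, 45]]
  ]
}}

```text
clock: 6.18
eef_pos: [0.4552, 0.0423, 0.0355]
tool_rot: [0.021, 1.0, 0.0, -0.002]
ft_force: [-7.1, 0.4, 5.4]
grip_width: 0.0384
grasp_force: 3.7
```

```bash
python3 - <<'E'
from h import *
st(); c=cam("top"); p=ring(c,[.58,.038],.089,20); s=cam("side");
a=cv2.resize(c["img"][130:240,260:400],(500,393)); b=cv2.resize(s["img"][170:330,180:300],(295,393)); cv2.imwrite("pics/p2.png",np.hstack([a,b]))
E
```

```text
t 6.17 p [0.4552 0.0423 0.0355] yaxis deg 87.6 f [-7.1  0.4  5.4] w 0.0384 gf 3.6979332589544356Traceback (most recent call last):
  File "<stdin>", line 2, in <module>
  File "h.py", line 26, in ring
    i=min((i for i in range(1,n) if 60<s[i][4]<1500),key=lambda i:np.hypot(*(ce[i]+[x0,y0]-[u,v])))
ValueError: min() iterable argument is empty
```

Call:
{"api": "move_arm", "payload": {
  "moves": [
    [[0.002, 0, 0, 0, 45], [0.004, 0, 0, 0, 45], [0.006, 0, 0, 0, 45], [0.008, 0, 0, 0, 45], [0.009, 0, 0, 0, 45]]
  ]
}}

```text
clock: 6.85
eef_pos: [0.4647, 0.0421, 0.0354]
tool_rot: [0.021, 1.0, -0.0, -0.002]
ft_force: [-5.8, 0.1, 4.6]
grip_width: 0.0385
grasp_force: 3.1
```

```bash
python3 - <<'E'
from h import *
st(); c=cam("top"); s=cam("side");
a=cv2.resize(c["img"][130:240,260:400],(500,393)); b=cv2.resize(s["img"][190:350,230:350],(295,393)); cv2.imwrite("pics/p2.png",np.hstack([a,b]))
E
```

```text
t 6.85 p [0.4647 0.0421 0.0354] yaxis deg 87.6 f [-5.8  0.1  4.6] w 0.0385 gf 3.0947811518672097
```

View pics/p2.png

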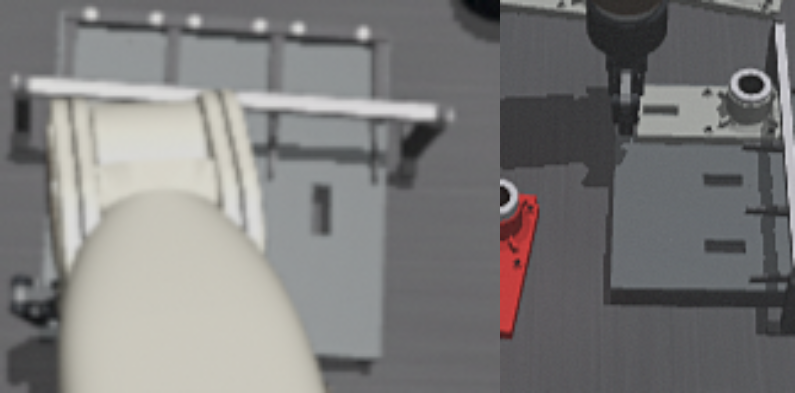

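The side view shows the cover lying straight in lane 0, with the fingers pushing squarely on its rear and the turret just short of the bar. I push on in small steps.

Call:
{"api": "move_arm", "payload": {
  "moves": [
    [[0.001, 0, 0, 0, 45], [0.002, 0, 0, 0, 45], [0.003, 0, 0, 0, 45], [0.004, 0, 0, 0, 45]]
  ]
}}

```text
clock: 7.45
eef_pos: [0.4685, 0.0421, 0.0354]
tool_rot: [0.021, 1.0, -0.0, -0.002]
ft_force: [-6.5, 0.2, 6.6]
grip_width: 0.0386
grasp_force: 3.2
```

Call:
{"api": "move_arm", "payload": {
  "moves": [
    [[0.001, 0, 0, 0, 45], [0.002, 0, 0, 0, 45], [0.003, 0, 0, 0, 45]]
  ]
}}

```text
clock: 7.82
eef_pos: [0.4715, 0.0421, 0.0354]
tool_rot: [0.021, 1.0, -0.0, -0.002]
ft_force: [-7.4, 0.1, 4.9]
grip_width: 0.0386
grasp_force: 3.2
```

Call:
{"api": "move_arm", "payload": {
  "moves": [
    [[0.001, 0, 0, 0, 45], [0.002, 0, 0, 0, 45], [0.003, 0, 0, 0, 45], [0.004, 0, 0, 0, 45]]
  ]
}}

```text
clock: 8.32
eef_pos: [0.4755, 0.0421, 0.0354]
tool_rot: [0.021, 1.0, -0.0, -0.002]
ft_force: [-7.0, -0.2, 4.4]
grip_width: 0.0384
grasp_force: 3.2
```

Call:
{"api": "move_arm", "payload": {
  "moves": [
    [[0.001, 0, 0, 0, 45], [0.002, 0, 0, 0, 45], [0.003, 0, 0, 0, 45], [0.004, -0.001, 0, 0, 45]]
  ]
}}

```text
clock: 8.82
eef_pos: [0.4799, 0.0415, 0.0354]
tool_rot: [0.021, 1.0, 0.0, -0.001]
ft_force: [-5.0, 0.9, 1.6]
grip_width: 0.0387
grasp_force: 2.0
```

```bash
python3 - <<'E'
from h import *
st(); s=cam("side"); e=np.array([.9993,-.0384]);n=np.array([.0384,.9993]);o=np.array([.6103,-.04])
def f(px,py,z): return [*(o+e*px+n*py),z]
for px in (-.03,-.02,-.01,0,.01): print(px,proj(s,f(px,.076,.089)).round(1))
cv2.imwrite("pics/p3.png",cv2.resize(s["img"][180:250,270:370],None,fx=6,fy=6))
E
```

```text
t 8.82 p [0.4799 0.0415 0.0354] yaxis deg 87.6 f [-5.   0.9  1.6] w 0.0387 gf 2.0376265794038773
-0.03 [[331.5 223. ]]
-0.02 [[335.6 223. ]]
-0.01 [[339.8 223.1]]
0 [[343.9 223.2]]
0.01 [[348.1 223.2]]
```

View pics/p3.png

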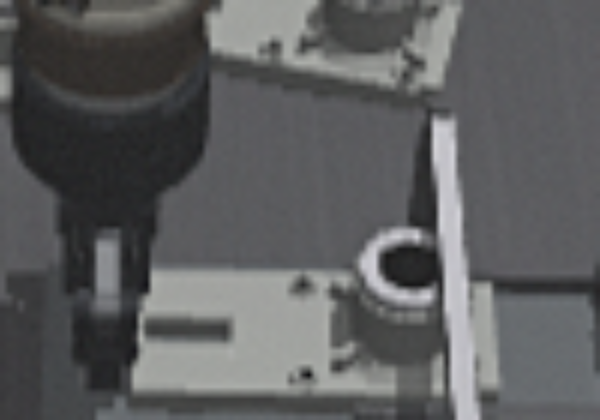

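The turret ring centre at px (338,224) corresponds to pallet x ≈ -14, so the bush is already 6 mm under the bar and this cover is good. I slide it home.

Call:
{"api": "move_arm", "payload": {
  "moves": [
    [[0.006, 0, 0, 0, 45], [0.012, 0, 0, 0, 45], [0.018, -0.001, 0, 0, 45], [0.024, -0.001, 0, 0, 45], [0.03, -0.001, 0, 0, 45]]
  ]
}}

```text
clock: 9.5
eef_pos: [0.511, 0.0402, 0.0353]
tool_rot: [0.021, 1.0, -0.0, -0.001]
ft_force: [-3.9, -0.4, 3.1]
grip_width: 0.0386
grasp_force: 2.3
```

Call:
{"api": "move_arm", "payload": {
  "moves": [
    [[0.004, 0, 0, 0, 45], [0.008, 0, 0, 0, 45], [0.011, 0, 0, 0, 45], [0.013, 0, 0, 0, 45], [0.014, 0, 0, 0, 45]]
  ]
}}

```text
clock: 10.12
eef_pos: [0.5254, 0.0402, 0.0353]
tool_rot: [0.021, 1.0, -0.0, -0.0]
ft_force: [-4.8, -0.7, 2.7]
grip_width: 0.0381
grasp_force: 2.3
```

Call:
{"api": "move_arm", "payload": {
  "moves": [
    [[0.001, 0, 0, 0, 45], [0.002, 0, 0, 0, 45], [0.003, 0, 0, 0, 45]]
  ]
}}

```text
clock: 10.5
eef_pos: [0.5261, 0.0402, 0.0352]
tool_rot: [0.021, 1.0, -0.0, -0.002]
ft_force: [-10.0, -0.3, 8.1]
grip_width: 0.0383
grasp_force: 5.2
```

Call:
{"api": "move_arm", "payload": {
  "moves": [
    [[0.001, 0, 0, 0, 45], [0.002, 0, 0, 0, 45], [0.003, 0, 0, 0, 45], [0.003, 0, 0, 0, 45]]
  ]
}}

```text
clock: 11.0
eef_pos: [0.5262, 0.0402, 0.0351]
tool_rot: [0.021, 1.0, -0.0, -0.005]
ft_force: [-15.3, 0.0, 12.5]
grip_width: 0.0381
grasp_force: 7.9
```

Call:
{"api": "move_arm", "payload": {
  "moves": [
    [[-0.02, 0, 0, 0, 60], [-0.03, 0, 0.05, 0, 100], [-0.03, 0.04, 0.11, 0, 100], [-0.055, 0.1, 0.15, 0, 100], [-0.08, 0.155, 0.15, -3, 100]]
  ]
}}

```text
clock: 11.62
eef_pos: [0.4619, 0.1819, 0.1866]
tool_rot: [0.049, 0.999, 0.002, 0.005]
ft_force: [1.0, 0.6, -0.4]
grip_width: 0.0854
grasp_force: 0.0
```

```bash
python3 - <<'E'
from h import *
st(); s=cam("side"); t=cam("top"); w=cam("wrist"); cv2.imwrite("pics/_w.png",w["img"])
cv2.imwrite("pics/p4.png",np.hstack([cv2.resize(s["img"][170:250,270:390],None,fx=4,fy=4),cv2.resize(t["img"][130:230,255:335],(256,320))]))
for nm,p in (("A",[.606,.242]),("B",[.439,.236])):
    try: ring(t,p,.057,12)
    except Exception as e: print(nm,"top none")
    u=proj(s,[*p,.057])[0]; print(nm,"side pred",u.round(1)); ring(s,p,.057,14)
E
```

```text
t 11.62 p [0.4619 0.1819 0.1866] yaxis deg 84.4 f [ 1.   0.6 -0.4] w 0.0854 gf 0.0
A top none
A side pred [332.8 173. ]Traceback (most recent call last):
  File "<stdin>", line 7, in <module>
  File "h.py", line 26, in ring
    i=min((i for i in range(1,n) if 60<s[i][4]<1500),key=lambda i:np.hypot(*(ce[i]+[x0,y0]-[u,v])))
ValueError: min() iterable argument is empty
```

View pics/p4.png

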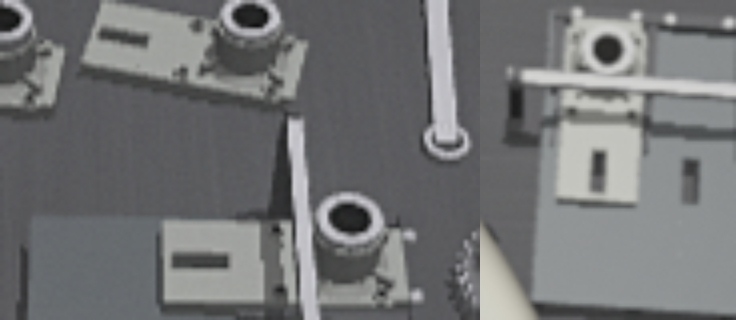

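Cover C is home in lane 0: its turret at crop (348,215) is past the bar and the flange is against the stop. Next is cover B.

Call:
{"api": "move_arm", "payload": {
  "moves": [
    [[-0.011, 0.041, 0.02, -3.4, 100], [-0.011, 0.041, 0.02, -3.4, 100], [-0.011, 0.041, 0.02, -3.4, 100], [-0.011, 0.041, 0.02, -3.4, 100]]
  ]
}}

```text
clock: 12.28
eef_pos: [0.4474, 0.2192, 0.2018]
tool_rot: [0.077, 0.997, -0.0, -0.0]
ft_force: [1.2, -0.0, -0.3]
grip_width: 0.0856
grasp_force: 0.0
```

```bash
cat >> h.py <<'E'
def slotfind(c,p,z=.014,r=45,th=None):
    u,v=proj(c,[p[0],p[1],z])[0].astype(int); y0,x0=max(v-r,0),max(u-r,0); g=cv2.GaussianBlur(cv2.cvtColor(c["img"],cv2.COLOR_BGR2GRAY)[y0:v+r,x0:u+r],(3,3),0)
    t=th or cv2.threshold(g,0,255,cv2.THRESH_OTSU)[0]
    cs,_=cv2.findContours((g<t).astype(np.uint8),cv2.RETR_LIST,cv2.CHAIN_APPROX_NONE)
    for k in cs:
        if 100<cv2.contourArea(k)<2500:
            rr=cv2.minAreaRect(k); q=np.array(rr[0])+[x0,y0]; print("rect",q.round(1),np.round(rr[1],1),"xy",ray(c,q,z)[0,:2].round(4))
E
python3 - <<'E'
from h import *
st(); w=cam("wrist"); ring(w,[.439,.235]); slotfind(w,[.351,.25],.013)
cv2.imwrite("pics/_wB.png",w["img"])
E
```

```text
t 12.28 p [0.4474 0.2192 0.2018] yaxis deg 81.1 f [ 1.2 -0.  -0.3] w 0.0856 gf 0.0
hole px [298.7 184.6] 645 xy [0.4415 0.2359]
rect [338.  84.] [56.  6.] xy [0.3688 0.2823]
rect [299.6  70. ] [15.  44.5] xy [0.3525 0.2513]
rect [296.5  67.5] [89. 89.] xy [0.3502 0.2489]
```

Call:
{"api": "move_arm", "payload": {
  "moves": [
    [[-0.006, 0.0165, -0.055, -0.5, 100], [-0.006, 0.0165, -0.11, -0.5, 100], [-0.006, 0.0165, -0.165, -0.5, 100], [-0.006, 0.0165, -0.182, -0.5, 100], [-0.006, 0.0165, -0.182, -0.5, 100]]
  ]
}}

```text
clock: 12.95
eef_pos: [0.4398, 0.2355, 0.0186]
tool_rot: [0.081, 0.997, -0.001, -0.002]
ft_force: [-0.1, 0.5, 0.4]
grip_width: 0.0852
grasp_force: 0.0
```

Call:
{"api": "move_arm", "payload": {
  "moves": [
    [[0, 0, 0, 0, 30], [0, 0, 0, 0, 30], [0, 0, 0, 0, 30], [0, 0, 0, 0, 30], [0, 0, 0, 0, 30]]
  ]
}}

```text
clock: 13.58
eef_pos: [0.4424, 0.2367, 0.0223]
tool_rot: [0.081, 0.997, -0.0, 0.002]
ft_force: [0.1, -2.2, 5.8]
grip_width: 0.0427
grasp_force: 61.4
```

Call:
{"api": "move_arm", "payload": {
  "moves": [
    [[0, 0, 0.06, 0, 30], [0, 0, 0.12, 0, 30], [0.023, -0.052, 0.12, 3.8, 30], [0.046, -0.104, 0.12, 7.6, 30], [0.069, -0.156, 0.12, 7.6, 30]]
  ]
}}

```text
clock: 14.2
eef_pos: [0.5101, 0.0798, 0.1406]
tool_rot: [0.014, 1.0, 0.0, -0.0]
ft_force: [1.2, 1.2, -4.9]
grip_width: 0.0426
grasp_force: 64.4
```

Call:
{"api": "move_arm", "payload": {
  "moves": [
    [[0.023, -0.052, 0, 0, 30], [0.046, -0.104, 0, 0, 30], [0.055, -0.118, 0, 0, 30], [0.055, -0.118, 0, 0, 30]]
  ]
}}

```text
clock: 14.7
eef_pos: [0.5649, -0.0378, 0.1399]
tool_rot: [0.016, 1.0, 0.0, -0.001]
ft_force: [-0.1, 0.6, -5.9]
grip_width: 0.0423
grasp_force: 64.3
```

```bash
python3 - <<'E'
from h import *
st(); w=cam("wrist"); t=cam("top"); cv2.imwrite("pics/_w2.png",w["img"]); slotfind(w,[.474,-.035],.134)
ring(w,[.5653,-.0383],.12+.057,60)
E
```

```text
t 14.7 p [ 0.5649 -0.0378  0.1399] yaxis deg 88.2 f [-0.1  0.6 -5.9] w 0.0423 gf 64.28993582725525
hole px [219.9 353.1] 76 xy [ 0.5758 -0.0593]
```

Call:
{"api": "move_arm", "payload": {
  "moves": [
    [[0, 0, -0.05, 0, 30], [0, 0, -0.075, 0, 30], [0, 0, -0.082, 0, 30], [0, 0, -0.085, 0, 30], [0, 0, -0.0865, 0, 30]]
  ]
}}

```text
clock: 15.42
eef_pos: [0.5663, -0.0365, 0.0554]
tool_rot: [0.014, 1.0, -0.0, 0.001]
ft_force: [-0.5, 0.3, -5.5]
grip_width: 0.0424
grasp_force: 64.1
```

Call:
{"api": "move_arm", "payload": {
  "moves": [
    [[0, 0, 0, 0, 75], [0, 0, 0, 0, 75], [0, 0, 0, 0, 75], [0, 0, 0.06, 0, 60], [-0.05, 0.002, 0.06, 0, 45]]
  ]
}}

```text
clock: 16.05
eef_pos: [0.5233, -0.0355, 0.1203]
tool_rot: [0.015, 1.0, -0.0, 0.009]
ft_force: [0.3, 0.4, 0.6]
grip_width: 0.039
grasp_force: 0.0
```

Call:
{"api": "move_arm", "payload": {
  "moves": [
    [[-0.05, 0.002, 0, 0, 45], [-0.085, 0.0035, 0, 0, 45], [-0.085, 0.0035, -0.05, 0, 45], [-0.085, 0.0035, -0.077, 0, 45], [-0.085, 0.0035, -0.077, 0, 45]]
  ]
}}

```text
clock: 16.68
eef_pos: [0.4284, -0.0314, 0.036]
tool_rot: [0.015, 1.0, 0.0, -0.002]
ft_force: [-0.1, 0.3, -0.2]
grip_width: 0.0386
grasp_force: 0.0
```

```bash
python3 - <<'E'
from h import *
st(); s=cam("side"); ring(s,[.565,-.038],.089,14)
E
```

```text
t 16.68 p [ 0.4284 -0.0314  0.036 ] yaxis deg 88.3 f [-0.1  0.3 -0.2] w 0.0386 gf 0.0
hole px [324.3 246.6] 64 xy [ 0.561  -0.0326]
```

Call:
{"api": "move_arm", "payload": {
  "moves": [
    [[0.007, 0, -0.001, 0, 45], [0.014, -0.001, -0.001, 0, 45], [0.02, -0.001, -0.001, 0, 45], [0.025, -0.001, -0.001, 0, 45], [0.03, -0.001, -0.001, 0, 45]]
  ]
}}

```text
clock: 17.35
eef_pos: [0.4571, -0.0324, 0.0363]
tool_rot: [0.015, 1.0, -0.0, -0.003]
ft_force: [-9.5, -0.2, 8.5]
grip_width: 0.0387
grasp_force: 4.8
```

Call:
{"api": "move_arm", "payload": {
  "moves": [
    [[0.002, 0, 0, 0, 45], [0.004, 0, 0, 0, 45], [0.005, 0, 0, 0, 45], [0.006, 0, 0, 0, 45], [0.007, 0, 0, 0, 45]]
  ]
}}

```text
clock: 17.98
eef_pos: [0.4645, -0.0324, 0.0364]
tool_rot: [0.015, 1.0, -0.0, -0.003]
ft_force: [-8.6, -0.8, 6.1]
grip_width: 0.0385
grasp_force: 4.2
```

Call:
{"api": "move_arm", "payload": {
  "moves": [
    [[0.001, 0, 0, 0, 45], [0.002, 0, 0, 0, 45], [0.003, 0, 0, 0, 45], [0.004, 0, 0, 0, 45], [0.005, 0, 0, 0, 45]]
  ]
}}

```text
clock: 18.6
eef_pos: [0.4676, -0.0325, 0.0362]
tool_rot: [0.015, 1.0, -0.0, -0.005]
ft_force: [-13.3, -0.3, 12.2]
grip_width: 0.0385
grasp_force: 6.8
```

```bash
python3 - <<'E'
from h import *
st(); s=cam("side"); ring(s,[.59,-.038],.089,14)
E
```

```text
t 18.6 p [ 0.4676 -0.0325  0.0362] yaxis deg 88.3 f [-13.3  -0.3  12.2] w 0.0385 gf 6.834191536763683
hole px [335.5 246.5] 66 xy [ 0.587  -0.0327]
```

Call:
{"api": "move_arm", "payload": {
  "moves": [
    [[0.001, 0, 0, 0, 45], [0.002, 0, 0, 0, 45], [0.003, 0, 0, 0, 45]]
  ]
}}

```text
clock: 19.02
eef_pos: [0.4677, -0.0325, 0.036]
tool_rot: [0.015, 1.0, -0.0, -0.007]
ft_force: [-19.6, -1.0, 17.8]
grip_width: 0.0383
grasp_force: 9.8
```

```bash
python3 - <<'E'
from h import *
st(); s=cam("side"); ring(s,[.59,-.038],.089,14); cv2.imwrite("pics/p5.png",cv2.resize(s["img"][150:290,200:400],None,fx=4,fy=4))
E
```

```text
t 19.02 p [ 0.4677 -0.0325  0.036 ] yaxis deg 88.3 f [-19.6  -1.   17.8] w 0.0383 gf 9.800539982970804
hole px [335.6 246.5] 67 xy [ 0.5872 -0.0328]
```

View pics/p5.png

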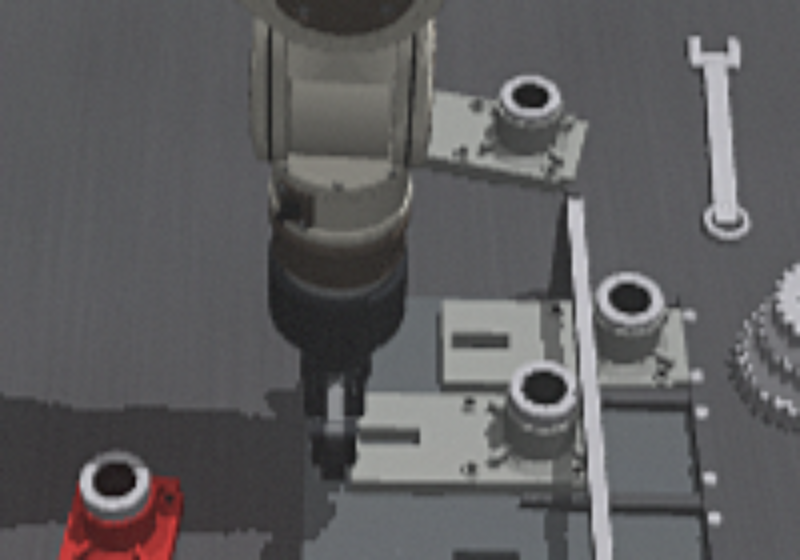

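The crop shows cover B's bush (545,390) stopped flush against the height bar, while C sits beyond it and A is untouched at (530,100). B is the high-bush cover, so it goes to the tray.

Call:
{"api": "move_arm", "payload": {
  "moves": [
    [[-0.02, 0, 0, 0, 60], [-0.02, 0, 0.055, 0, 85], [-0.02, 0, 0.1, 0, 85], [0.03, -0.002, 0.1, 0, 85], [0.08, -0.005, 0.1, 0, 85]]
  ]
}}

```text
clock: 19.7
eef_pos: [0.5583, -0.0376, 0.1391]
tool_rot: [0.015, 1.0, -0.0, 0.003]
ft_force: [0.8, -0.4, 0.4]
grip_width: 0.0721
grasp_force: 0.0
```

Call:
{"api": "move_arm", "payload": {
  "moves": [
    [[0.036, -0.0015, 0, 0, 85], [0.036, -0.0015, -0.04, 0, 85], [0.036, -0.0015, -0.083, 0, 85], [0.036, -0.0015, -0.083, 0, 85]]
  ]
}}

```text
clock: 20.2
eef_pos: [0.5887, -0.0387, 0.0501]
tool_rot: [0.015, 1.0, 0.0, -0.004]
ft_force: [0.2, 0.8, 0.9]
grip_width: 0.0721
grasp_force: 0.0
```

```bash
python3 -c "
from h import *
st()"
```

```text
t 20.2 p [ 0.5887 -0.0387  0.0501] yaxis deg 88.3 f [0.2 0.8 0.9] w 0.0721 gf 0.0
```

Call:
{"api": "move_arm", "payload": {
  "moves": [
    [[0, 0, 0.001, 0, 30], [0, 0, 0.001, 0, 30], [0, 0, 0.001, 0, 30], [0, 0, 0.001, 0, 30]]
  ]
}}

```text
clock: 20.7
eef_pos: [0.5934, -0.0378, 0.0576]
tool_rot: [0.014, 1.0, 0.001, 0.003]
ft_force: [-0.7, 3.8, 6.1]
grip_width: 0.0425
grasp_force: 61.9
```

Call:
{"api": "move_arm", "payload": {
  "moves": [
    [[-0.01, 0, 0.001, 0, 30], [-0.03, 0.001, 0.001, 0, 30], [-0.06, 0.002, 0.002, 0, 30], [-0.06, 0.002, 0.05, 0, 30], [-0.06, 0.002, 0.1, 0, 30]]
  ]
}}

```text
clock: 21.32
eef_pos: [0.528, -0.0373, 0.1535]
tool_rot: [0.015, 1.0, -0.0, -0.003]
ft_force: [1.8, -0.1, -5.6]
grip_width: 0.0423
grasp_force: 63.0
```

```bash
python3 - <<'E'
from h import *
st(); t=cam("top"); g=cv2.cvtColor(t["img"],cv2.COLOR_BGR2GRAY)
# tray floor dark region
m=np.zeros_like(g); m[145:215,398:492]=(g[145:215,398:492]<60)
for th in (25,35,45,60):
    m=np.zeros_like(g); m[145:215,398:492]=(g[145:215,398:492]<th); cs,_=cv2.findContours(m,cv2.RETR_EXTERNAL,2); k=max(cs,key=cv2.contourArea); r=cv2.minAreaRect(k); print(th,np.round(r[0],1),np.round(r[1],1),r[2],ray(t,cv2.boxPoints(r),.03)[:,:2].round(3).tolist())
E
```

```text
t 21.32 p [ 0.528  -0.0373  0.1535] yaxis deg 88.3 f [ 1.8 -0.1 -5.6] w 0.0423 gf 63.015936613082886
25 [444.1 180.7] [79.4 48.7] 4.68589973449707 [[0.524, -0.252], [0.655, -0.265], [0.645, -0.476], [0.513, -0.459]]
35 [444.  180.6] [79.7 49.7] 4.763641834259033 [[0.523, -0.251], [0.657, -0.265], [0.646, -0.476], [0.512, -0.458]]
45 [444.5 180.7] [80.8 50.2] 4.763641834259033 [[0.522, -0.25], [0.657, -0.264], [0.647, -0.479], [0.511, -0.461]]
60 [444.2 181.1] [81.  51.7] 4.398705005645752 [[0.519, -0.25], [0.658, -0.263], [0.648, -0.479], [0.509, -0.461]]
```

Call:
{"api": "move_arm", "payload": {
  "moves": [
    [[0, -0.05, 0, 10.5, 30], [0.01, -0.1, 0, 21, 30], [0.02, -0.15, 0, 31.5, 30], [0.03, -0.2, 0, 42, 30], [0.04, -0.24, 0, 52.5, 30]]
  ]
}}

```text
clock: 22.0
eef_pos: [0.5695, -0.2789, 0.1528]
tool_rot: [-0.431, 0.902, 0.001, -0.001]
ft_force: [1.0, -0.5, -5.7]
grip_width: 0.042
grasp_force: 63.2
```

Call:
{"api": "move_arm", "payload": {
  "moves": [
    [[0.01, -0.04, 0, 10, 30], [0.017, -0.05, 0, 20, 30], [0.017, -0.05, 0, 30, 30], [0.017, -0.05, 0, 36.7, 30], [0.017, -0.05, 0, 36.7, 30]]
  ]
}}

```text
clock: 22.62
eef_pos: [0.5866, -0.3267, 0.1526]
tool_rot: [-0.691, 0.723, 0.002, -0.001]
ft_force: [-0.1, -1.1, -6.3]
grip_width: 0.0422
grasp_force: 63.3
```

```bash
python3 - <<'E'
from h import *
st(); w=cam("wrist"); cv2.imwrite("pics/p6.png",w["img"])
E
```

```text
t 22.62 p [ 0.5866 -0.3267  0.1526] yaxis deg 177.4 f [-0.1 -1.1 -6.3] w 0.0422 gf 63.347933292388916
```

View pics/p6.png

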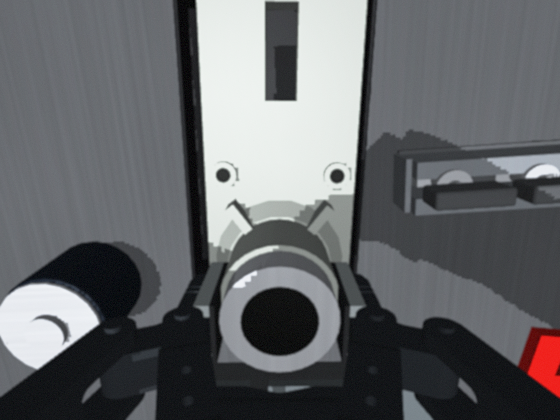

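The wrist view shows the cover centred over the black tray (edges at columns 180 and 375), with the oil filter at left clear of the gripper and bolts on the rail at right. I lower it.

Call:
{"api": "move_arm", "payload": {
  "moves": [
    [[0, 0, -0.05, 0, 30], [0, 0, -0.1, 0, 30], [0, 0, -0.115, 0, 30], [0, 0, -0.123, 0, 30], [0, 0, -0.127, 0, 30]]
  ]
}}

```text
clock: 23.3
eef_pos: [0.5895, -0.3277, 0.0288]
tool_rot: [-0.692, 0.722, -0.002, 0.0]
ft_force: [0.4, -0.4, -0.7]
grip_width: 0.042
grasp_force: 64.1
```

Call:
{"api": "move_arm", "payload": {
  "moves": [
    [[0, 0, -0.001, 0, 30], [0, 0, -0.001, 0, 70], [0, 0, -0.001, 0, 70], [0, 0, -0.001, 0, 70]]
  ]
}}

```text
clock: 23.8
eef_pos: [0.5889, -0.3273, 0.0272]
tool_rot: [-0.692, 0.722, -0.001, 0.0]
ft_force: [0.2, 0.4, -0.3]
grip_width: 0.0595
grasp_force: 0.0
```

Call:
{"api": "move_arm", "payload": {
  "moves": [
    [[0, 0, 0.05, 0, 70], [0, 0, 0.1, 0, 70], [0, 0, 0.16, 0, 70], [-0.02, 0.05, 0.17, -10, 70], [-0.03, 0.1, 0.17, -20, 70]]
  ]
}}

```text
clock: 24.42
eef_pos: [0.5588, -0.227, 0.1987]
tool_rot: [-0.552, 0.834, -0.002, 0.002]
ft_force: [-0.1, -0.0, 0.7]
grip_width: 0.0599
grasp_force: 0.0
```

```bash
python3 - <<'E'
from h import *
st(); t=cam("top"); s=cam("side"); a=cv2.resize(t["img"][130:310,360:500],(460,590)); b=cv2.resize(s["img"][270:420,200:400],(340,255)); A=np.zeros((590,800,3),np.uint8); A[:,:460]=a; A[:255,460:]=b
cv2.imwrite("pics/p7.png",A)
E
```

```text
t 24.43 p [ 0.5588 -0.227   0.1987] yaxis deg 157.1 f [-0.1 -0.   0.7] w 0.0599 gf 0.0
```

View pics/p7.png

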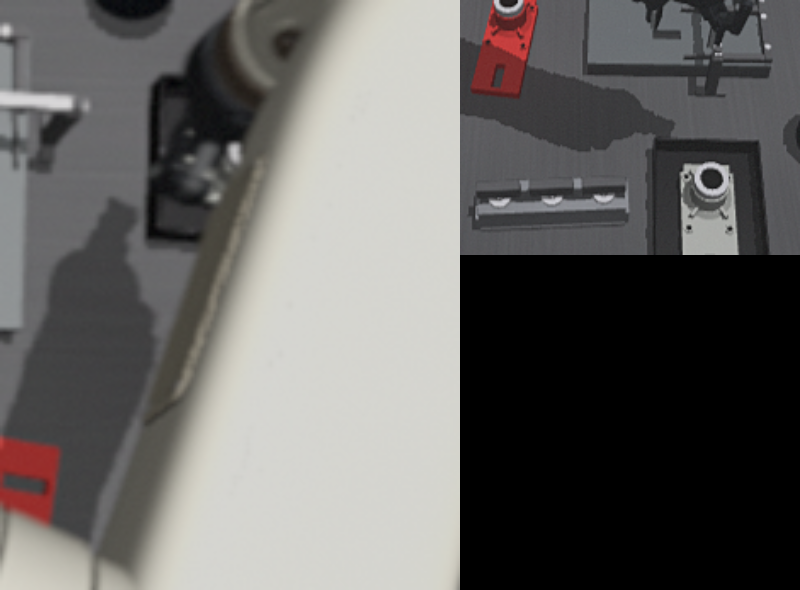

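Cover B lies flat in the tray, turret up at (710,180) in the right panel. Now cover A.

Call:
{"api": "move_arm", "payload": {
  "moves": [
    [[0.0, 0.06, 0.01, -10.5, 100], [0.0, 0.12, 0.01, -21, 100], [0.0, 0.18, 0.01, -31.5, 100], [0.005, 0.24, 0.01, -42, 100], [0.01, 0.3, 0.01, -52.5, 100]]
  ]
}}

```text
clock: 25.15
eef_pos: [0.5682, 0.0645, 0.2065]
tool_rot: [-0.147, 0.989, -0.0, 0.001]
ft_force: [0.9, -0.0, -0.0]
grip_width: 0.0856
grasp_force: 0.0
```

Call:
{"api": "move_arm", "payload": {
  "moves": [
    [[0.01, 0.055, 0, -10, 100], [0.02, 0.11, 0, -20, 100], [0.03, 0.16, 0, -30.1, 100], [0.035, 0.166, 0, -30.1, 100], [0.035, 0.166, 0, -30.1, 100]]
  ]
}}

```text
clock: 25.78
eef_pos: [0.6029, 0.2289, 0.2055]
tool_rot: [0.111, 0.994, -0.0, -0.0]
ft_force: [0.4, -1.1, 0.3]
grip_width: 0.0856
grasp_force: 0.0
```

```bash
python3 - <<'E'
from h import *
st(); w=cam("wrist"); cv2.imwrite("pics/_wA.png",w["img"]); ring(w,[.606,.242]); slotfind(w,[.523,.265],.013)
E
```

```text
t 25.77 p [0.6029 0.2289 0.2055] yaxis deg 77.3 f [ 0.4 -1.1  0.3] w 0.0856 gf 0.0
hole px [296.4 197.2] 579 xy [0.6091 0.242 ]
rect [339.   97.5] [63.  8.] xy [0.54   0.2967]
rect [301.6  86.1] [15.1 44. ] xy [0.5235 0.2666]
rect [298.5  84.5] [89. 89.] xy [0.5216 0.2642]
```

Call:
{"api": "move_arm", "payload": {
  "moves": [
    [[0.005, 0.013, -0.055, -3.4, 100], [0.005, 0.013, -0.11, -3.4, 100], [0.005, 0.013, -0.165, -3.4, 100], [0.005, 0.013, -0.185, -3.4, 100], [0.005, 0.013, -0.185, -3.4, 100]]
  ]
}}

```text
clock: 26.45
eef_pos: [0.606, 0.2393, 0.019]
tool_rot: [0.142, 0.99, -0.001, -0.002]
ft_force: [-0.1, 0.2, -0.2]
grip_width: 0.0851
grasp_force: 0.0
```

Call:
{"api": "move_arm", "payload": {
  "moves": [
    [[0, 0, 0, 0, 30], [0, 0, 0, 0, 30], [0, 0, 0, 0, 30], [0, 0, 0, 0, 30], [0, 0, 0, 0, 30]]
  ]
}}

```text
clock: 27.08
eef_pos: [0.6091, 0.2424, 0.0235]
tool_rot: [0.141, 0.99, 0.001, 0.002]
ft_force: [-0.2, -0.7, 6.7]
grip_width: 0.0425
grasp_force: 62.1
```

Call:
{"api": "move_arm", "payload": {
  "moves": [
    [[0, 0, 0.06, 0, 30], [-0.02, 0, 0.115, 0, 30], [-0.06, -0.02, 0.14, 5, 30], [-0.06, -0.08, 0.14, 10, 30], [-0.06, -0.14, 0.14, 13.9, 30]]
  ]
}}

```text
clock: 27.7
eef_pos: [0.5469, 0.1016, 0.1616]
tool_rot: [0.018, 1.0, -0.0, 0.001]
ft_force: [1.3, 0.0, -3.5]
grip_width: 0.042
grasp_force: 62.8
```

Call:
{"api": "move_arm", "payload": {
  "moves": [
    [[0, -0.06, 0, 0, 30], [0.005, -0.12, 0, 0, 30], [0.017, -0.14, 0, 0, 30], [0.017, -0.14, -0.03, 0, 30], [0.017, -0.14, -0.03, 0, 30]]
  ]
}}

```text
clock: 28.32
eef_pos: [0.5618, -0.0381, 0.1283]
tool_rot: [0.021, 1.0, 0.0, -0.004]
ft_force: [-0.2, 0.0, -3.5]
grip_width: 0.0423
grasp_force: 62.7
```

```bash
python3 - <<'E'
from h import *
st()
E
```

```text
t 28.32 p [ 0.5618 -0.0381  0.1283] yaxis deg 87.6 f [-0.2  0.  -3.5] w 0.0423 gf 62.70755052566528
```

Call:
{"api": "move_arm", "payload": {
  "moves": [
    [[0, 0, -0.05, 0, 30], [0, 0, -0.068, 0, 30], [0, 0, -0.074, 0, 30], [0, 0, -0.076, 0, 30], [0, 0, -0.0765, 0, 30]]
  ]
}}

```text
clock: 28.95
eef_pos: [0.5657, -0.0377, 0.0559]
tool_rot: [0.02, 1.0, -0.0, 0.001]
ft_force: [-0.6, -0.4, -3.7]
grip_width: 0.0425
grasp_force: 62.7
```

Call:
{"api": "move_arm", "payload": {
  "moves": [
    [[0, 0, 0, 0, 75], [0, 0, 0, 0, 75], [0, 0, 0, 0, 75], [0, 0, 0.06, 0, 60], [-0.05, 0.002, 0.06, 0, 45]]
  ]
}}

```text
clock: 29.58
eef_pos: [0.5227, -0.0364, 0.1206]
tool_rot: [0.021, 1.0, -0.0, 0.008]
ft_force: [0.0, -0.0, -0.3]
grip_width: 0.0385
grasp_force: 0.0
```

Call:
{"api": "move_arm", "payload": {
  "moves": [
    [[-0.05, 0.002, 0, 0, 45], [-0.085, 0.0025, 0, 0, 45], [-0.085, 0.0025, -0.05, 0, 45], [-0.085, 0.0025, -0.078, 0, 45], [-0.085, 0.0025, -0.078, 0, 45]]
  ]
}}

```text
clock: 30.2
eef_pos: [0.4276, -0.0332, 0.0353]
tool_rot: [0.021, 1.0, 0.0, -0.002]
ft_force: [0.3, 0.7, 0.6]
grip_width: 0.0385
grasp_force: 0.0
```

```bash
python3 - <<'E'
from h import *
st(); s=cam("side"); ring(s,[.565,-.038],.089,14)
E
```

```text
t 30.2 p [ 0.4276 -0.0332  0.0353] yaxis deg 87.6 f [0.3 0.7 0.6] w 0.0385 gf 0.0
hole px [324.6 248.7] 68 xy [ 0.5613 -0.0385]
```

Call:
{"api": "move_arm", "payload": {
  "moves": [
    [[0.007, 0, 0, 0, 45], [0.014, 0, 0, 0, 45], [0.021, -0.001, 0, 0, 45], [0.028, -0.001, 0, 0, 45], [0.035, -0.001, 0, 0, 45]]
  ]
}}

```text
clock: 30.88
eef_pos: [0.463, -0.0344, 0.0369]
tool_rot: [0.021, 1.0, -0.0, -0.002]
ft_force: [-6.8, -0.3, 5.7]
grip_width: 0.0382
grasp_force: 3.2
```

Call:
{"api": "move_arm", "payload": {
  "moves": [
    [[0.002, 0, 0, 0, 45], [0.004, 0, 0, 0, 45], [0.006, 0, 0, 0, 45], [0.008, 0, 0, 0, 45], [0.01, -0.001, 0, 0, 45]]
  ]
}}

```text
clock: 31.5
eef_pos: [0.4737, -0.035, 0.0367]
tool_rot: [0.02, 1.0, 0.0, -0.001]
ft_force: [-4.6, 2.0, 3.1]
grip_width: 0.0386
grasp_force: 2.1
```

Passing under the bar. I slide it home.

Call:
{"api": "move_arm", "payload": {
  "moves": [
    [[0.003, 0, 0, 0, 45], [0.008, 0, 0, 0, 45], [0.014, -0.001, 0, 0, 45], [0.02, -0.001, 0, 0, 45], [0.026, -0.001, 0, 0, 45]]
  ]
}}

```text
clock: 32.12
eef_pos: [0.5008, -0.0365, 0.0366]
tool_rot: [0.021, 1.0, -0.0, -0.0]
ft_force: [-4.9, 0.2, 2.4]
grip_width: 0.0381
grasp_force: 2.3
```

Call:
{"api": "move_arm", "payload": {
  "moves": [
    [[0.005, 0, 0, 0, 45], [0.01, 0, 0, 0, 45], [0.015, 0, 0, 0, 45], [0.019, -0.001, 0, 0, 45], [0.021, -0.001, 0, 0, 45]]
  ]
}}

```text
clock: 32.75
eef_pos: [0.5221, -0.0374, 0.0365]
tool_rot: [0.021, 1.0, 0.0, 0.0]
ft_force: [-4.6, -0.0, 3.6]
grip_width: 0.0383
grasp_force: 2.4
```

Call:
{"api": "move_arm", "payload": {
  "moves": [
    [[0.001, 0, 0, 0, 45], [0.003, 0, 0, 0, 45], [0.005, 0, 0, 0, 45], [0.006, 0, 0, 0, 45], [0.006, 0, 0, 0, 45]]
  ]
}}

```text
clock: 33.38
eef_pos: [0.5233, -0.0374, 0.0364]
tool_rot: [0.021, 1.0, -0.0, -0.004]
ft_force: [-13.5, -0.3, 10.4]
grip_width: 0.0386
grasp_force: 6.6
```

Call:
{"api": "move_arm", "payload": {
  "moves": [
    [[-0.02, 0, 0, 0, 60], [-0.03, 0, 0.055, 0, 80], [-0.03, 0, 0.11, 0, 80], [-0.04, -0.035, 0.16, 0, 80], [-0.05, -0.09, 0.18, 0, 80]]
  ]
}}

```text
clock: 34.0
eef_pos: [0.4811, -0.1281, 0.2211]
tool_rot: [0.019, 1.0, -0.001, 0.005]
ft_force: [1.8, -1.0, -0.4]
grip_width: 0.0682
grasp_force: 0.0
```

Call:
{"api": "move_arm", "payload": {
  "moves": [
    [[-0.015, -0.055, 0.01, 0, 60], [-0.03, -0.11, 0.01, 0, 60], [-0.045, -0.165, 0.01, 0, 60], [-0.055, -0.2, 0.01, 0, 60], [-0.055, -0.2, 0.01, 0, 60]]
  ]
}}

```text
clock: 34.62
eef_pos: [0.4228, -0.3307, 0.2269]
tool_rot: [0.023, 1.0, -0.001, 0.001]
ft_force: [0.3, 0.1, -0.5]
grip_width: 0.0515
grasp_force: 0.0
```

```bash
python3 - <<'E'
from h import *
st(); w=cam("wrist"); s=cam("side"); t=cam("top"); cv2.imwrite("pics/p8.png",w["img"]); cv2.imwrite("pics/_s8.png",s["img"]); cv2.imwrite("pics/_t8.png",t["img"])
E
```

```text
t 34.62 p [ 0.4228 -0.3307  0.2269] yaxis deg 87.4 f [ 0.3  0.1 -0.5] w 0.0515 gf 0.0
```

View pics/p8.png

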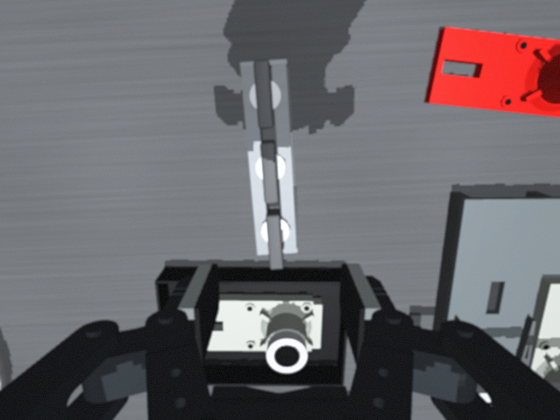

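The wrist view shows the rail vertical in the picture, with bolt collars at (265,94), (270,167) and (275,231) and dark wings over them. B is in the tray below, and a pallet corner is at right.

```bash
python3 - <<'E'
from h import *
w=cam("wrist"); st()
g=cv2.cvtColor(w["img"],cv2.COLOR_BGR2GRAY)
for u,v in ((265,94),(270,167),(275,231)):
    x0,y0=u-22,v-22; m=(g[y0:v+22,x0:u+22]>215).astype(np.uint8); ys,xs=np.nonzero(m)
    pts=np.c_[xs+x0,ys+y0].astype(np.float32); (cx,cy),r=cv2.minEnclosingCircle(pts); print("collar",round(cx,1),round(cy,1),round(r,1),len(xs),ray(w,(cx,cy),.049)[0,:2].round(4))
# wing edges at given rows
for v in (75,95,115,150,170,190,220,240,260):
    row=g[v,235:310]; d=np.nonzero(row<95)[0]; print(v,d.min()+235 if len(d) else None,d.max()+235 if len(d) else None,len(d), end="; ")
print(); print(ray(w,[(257,65),(268,65),(271,205),(277,265)],.079)[:,:2].round(4).tolist())
E
```

```text
t 34.83 p [ 0.4233 -0.3268  0.2268] yaxis deg 87.7 f [ 0.5 -1.3 -0. ] w 0.051 gf 0.0
collar 0.0 0.0 0.0 0 [ 0.2659 -0.5395]
collar 267.5 169.5 26.9 800 [ 0.4079 -0.3373]
collar 271.4 230.1 28.0 784 [ 0.465  -0.3365]
75 250 309 43; 95 235 309 42; 115 235 309 46; 150 257 271 15; 170 None None 0; 190 273 273 1; 220 None None 0; 240 None None 0; 260 238 281 17; 
[[0.324, -0.34], [0.3243, -0.3318], [0.4323, -0.3347], [0.4867, -0.332]]
```

```bash
python3 - <<'E'
from h import *
w=cam("wrist"); st()
print("collars",ray(w,[(265,94),(270,167),(275,231)],.049)[:,:2].round(4).tolist())
print("wing centres",ray(w,[(262.5,101),(268.5,177),(275.5,239)],.079)[:,:2].round(4).tolist())
print("rail ends",ray(w,[(265,61),(276,253)],.045)[:,:2].round(4).tolist())
t=cam("top")
print("top collars",ray(t,[(400+655/6-1.5,200+150/6),(400+663/6-75,225)],.049)[:1,:2].round(4))
cv2.imwrite("pics/p9.png",np.hstack([cv2.resize(w["img"][50:280,220:320],(350,600)),cv2.resize(t["img"][200:300,410:470],(360,600))]))
E
```

```text
t 34.88 p [ 0.4233 -0.3265  0.2268] yaxis deg 87.7 f [ 0.1 -0.4 -0.2] w 0.0514 gf 0.0
collars [[0.3441, -0.3358], [0.4058, -0.3345], [0.4661, -0.3327]]
wing centres [[0.3497, -0.3369], [0.4087, -0.3351], [0.4625, -0.3317]]
rail ends [[0.3181, -0.3347], [0.4901, -0.3328]]
top collars [[ 0.4683 -0.5144]]
```

View pics/p9.png

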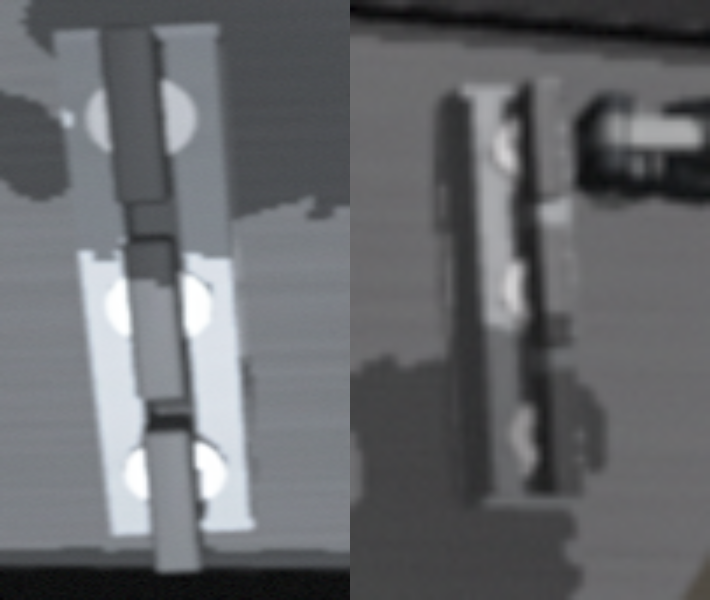

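The last crop shows three wings aligned with the rail. In the left panel the collars are centred at (141,117), (159,303) and (176,470), and the wing tops run from (168,432) to (178,572) for the nearest bolt.

```bash
python3 - <<'E'
from h import *
w=cam("wrist"); st()
print("collars",ray(w,[(260.3,94.8),(265.4,166.1),(270.3,230.1)],.049)[:,:2].round(4).tolist())
print("wings",ray(w,[(258.9,94.1),(264.6,172.3),(269.4,242.4)],.079)[:,:2].round(4).tolist())
a=ray(w,[(220+130/3.5,50+28/2.609),(220+178/3.5,50+572/2.609)],.079)[:,:2]; d=a[1]-a[0]; print("dir deg",np.degrees(np.arctan2(d[1],d[0])))
P=ray(w,[(220+54/3.5,50+35/2.609),(220+218/3.5,50+25/2.609),(220+253/3.5,50+527/2.609),(220+112/3.5,50+534/2.609)],.045)[:,:2]; print(P.round(4).tolist(),P.mean(0))
E
```

```text
t 34.98 p [ 0.4233 -0.3264  0.2268] yaxis deg 87.8 f [-0.8 -0.1  0.7] w 0.0513 gf 0.0
collars [[0.3445, -0.3395], [0.4047, -0.3382], [0.4649, -0.3366]]
wings [[0.3445, -0.3391], [0.4046, -0.3378], [0.4653, -0.3367]]
dir deg 0.8340038045269995
[[0.3189, -0.3589], [0.3175, -0.3201], [0.4895, -0.3167], [0.4908, -0.3556]] [ 0.40415372 -0.33780786]
```

Call:
{"api": "move_arm", "payload": {
  "moves": [
    [[0.042, -0.0103, -0.04, 3.2, 60], [0.042, -0.0103, -0.1, 3.2, 60], [0.042, -0.0103, -0.15, 3.2, 60], [0.042, -0.0103, -0.171, 3.2, 60], [0.042, -0.0103, -0.171, 3.2, 60]]
  ]
}}

```text
clock: 35.6
eef_pos: [0.4635, -0.3358, 0.0535]
tool_rot: [-0.008, 1.0, 0.001, -0.002]
ft_force: [-1.1, 0.2, 0.4]
grip_width: 0.0515
grasp_force: 0.0
```

Call:
{"api": "move_arm", "payload": {
  "moves": [
    [[0, 0, 0, 0, 0], [0, 0, 0, 0, 0], [0, 0, 0, 0, 0], [0, 0, 0, 0, 0], [0, 0, 0, 0, 0]]
  ]
}}

```text
clock: 36.22
eef_pos: [0.4659, -0.3383, 0.0576]
tool_rot: [-0.007, 1.0, -0.001, 0.002]
ft_force: [-0.0, 1.2, 5.7]
grip_width: 0.0108
grasp_force: 59.8
```

Call:
{"api": "move_arm", "payload": {
  "moves": [
    [[0, 0, 0, 0, 0], [0, 0, 0.03, 0, 0], [0, 0, 0.06, 0, 0], [0, 0, 0.1, 0, 0]]
  ]
}}

```text
clock: 36.72
eef_pos: [0.4636, -0.3371, 0.1555]
tool_rot: [-0.007, 1.0, 0.001, -0.001]
ft_force: [0.2, 1.0, -1.4]
grip_width: 0.0107
grasp_force: 58.9
```

```bash
python3 - <<'E'
from h import *
st()
E
```

```text
t 36.73 p [ 0.4636 -0.3371  0.1555] yaxis deg 90.8 f [ 0.2  1.  -1.4] w 0.0107 gf 58.87823224067688
```

Call:
{"api": "move_arm", "payload": {
  "moves": [
    [[0.017, 0.055, 0.02, -1, 0], [0.034, 0.11, 0.02, -3, 0], [0.051, 0.165, 0.02, -3, 0], [0.068, 0.22, 0.02, -3, 0], [0.082, 0.265, 0.02, -3, 0]]
  ]
}}

```text
clock: 37.35
eef_pos: [0.5467, -0.0706, 0.1756]
tool_rot: [0.018, 1.0, -0.0, 0.0]
ft_force: [0.6, -0.7, -1.1]
grip_width: 0.0105
grasp_force: 59.0
```

Call:
{"api": "move_arm", "payload": {
  "moves": [
    [[0.011, 0.034, 0, 0, 0], [0.011, 0.034, 0, 0, 0], [0.011, 0.034, 0, 0, 0]]
  ]
}}

```text
clock: 37.72
eef_pos: [0.5572, -0.039, 0.1754]
tool_rot: [0.019, 1.0, -0.0, -0.0]
ft_force: [0.4, -0.8, -1.6]
grip_width: 0.0109
grasp_force: 59.1
```

```bash
python3 - <<'E'
from h import *
st(); w=cam("wrist"); cv2.imwrite("pics/_w10.png",w["img"])
for p in ([.558,-.038],[.561,.038]): print(proj(w,[*p,.046]).round(1)); slotfind(w,p,.046,50,110)
s=cam("side"); 
for p in ([.558,-.038],[.561,.038]): print("side",proj(s,[*p,.046]).round(1)); slotfind(s,p,.046,18,90)
E
```

```text
t 37.73 p [ 0.5572 -0.039   0.1754] yaxis deg 87.8 f [ 0.4 -0.8 -1.6] w 0.0109 gf 59.12175536155701
[[280.9 201.2]]
rect [279. 236.] [28. 36.] xy [ 0.5866 -0.0405]
rect [324.5 235.5] [29.  9.] xy [ 0.5875 -0.0043]
rect [280.5 197.5] [37. 15.] xy [ 0.555  -0.0382]
rect [279.5 161.5] [21. 99.] xy [ 0.5272 -0.0379]
[[379.2 201.5]]
rect [421.5 235.5] [29. 13.] xy [0.5904 0.0728]
rect [379.3 201. ] [14.8 43.3] xy [0.5606 0.038 ]
rect [355.9 190. ] [ 58.  121.7] xy [0.5513 0.0198]
side [[322.1 259. ]]
rect [321.5 260.5] [35. 29.] xy [ 0.5562 -0.0425]
side [[321.2 234. ]]
rect [324.5 222.5] [13. 27.] xy [0.5719 0.0751]
```

Call:
{"api": "move_arm", "payload": {
  "moves": [
    [[0, 0, -0.05, 0, 0], [0, 0, -0.075, 0, 0], [0, 0, -0.083, 0, 0], [0, 0, -0.088, 0, 0], [0, 0, -0.092, 0, 0]]
  ]
}}

```text
clock: 38.45
eef_pos: [0.5586, -0.0391, 0.0846]
tool_rot: [0.019, 1.0, -0.0, 0.001]
ft_force: [0.3, 0.8, -1.8]
grip_width: 0.0107
grasp_force: 59.2
```

```bash
python3 - <<'E'
from h import *
st(); w=cam("wrist"); print(proj(w,[.558,-.038,.046]).round(1)); slotfind(w,[.558,-.038],.046,50,110)
E
```

```text
t 38.45 p [ 0.5586 -0.0391  0.0846] yaxis deg 87.8 f [ 0.3  0.8 -1.8] w 0.0107 gf 59.20168697834015
[[281.7 242.7]]
rect [279.5 219. ] [19.  6.] xy [ 0.5446 -0.0387]
rect [280.5 196.5] [ 9. 99.] xy [ 0.5325 -0.0377]
```

Call:
{"api": "move_arm", "payload": {
  "moves": [
    [[0, 0, -0.008, 0, 0], [0, 0, -0.014, 0, 0], [0, 0, -0.019, 0, 0], [0, 0, -0.023, 0, 0], [0, 0, -0.025, 0, 0]]
  ]
}}

```text
clock: 39.12
eef_pos: [0.5574, -0.0386, 0.0585]
tool_rot: [0.019, 1.0, 0.0, -0.0]
ft_force: [-3.1, 0.8, 9.1]
grip_width: 0.0108
grasp_force: 60.7
```

Call:
{"api": "move_arm", "payload": {
  "moves": [
    [[0, 0, 0.001, 10, 0], [0, 0, 0.001, 20, 0], [0, 0, 0.001, 30, 0], [0, 0, 0.001, 40, 0], [0, 0, 0.001, 50, 0]]
  ]
}}

```text
clock: 39.75
eef_pos: [0.5577, -0.0386, 0.0596]
tool_rot: [-0.408, 0.913, 0.0, 0.0]
ft_force: [-0.5, 0.6, -0.9]
grip_width: 0.0104
grasp_force: 59.1
```

Call:
{"api": "move_arm", "payload": {
  "moves": [
    [[0, 0, 0, 10, 0], [0, 0, 0, 20, 0], [0, 0, 0, 30, 0], [0, 0, 0, 40, 0], [0, 0, -0.001, 40, 0]]
  ]
}}

```text
clock: 40.38
eef_pos: [0.5577, -0.0383, 0.0587]
tool_rot: [-0.693, 0.721, 0.0, 0.0]
ft_force: [-0.0, 0.2, -0.4]
grip_width: 0.0109
grasp_force: 59.2
```

Call:
{"api": "move_arm", "payload": {
  "moves": [
    [[0, 0, 0, 0, 40], [0, 0, 0, 0, 40], [0, 0, 0, 0, 40], [0, 0, 0.05, 0, 40], [0, 0, 0.11, 0, 40]]
  ]
}}

```text
clock: 41.0
eef_pos: [0.5564, -0.0387, 0.1684]
tool_rot: [-0.693, 0.721, 0.001, -0.001]
ft_force: [1.2, -0.1, 0.8]
grip_width: 0.0344
grasp_force: 0.0
```

Call:
{"api": "move_arm", "payload": {
  "moves": [
    [[-0.02, -0.05, 0.02, -10, 50], [-0.04, -0.1, 0.03, -20, 60], [-0.06, -0.15, 0.04, -30, 60], [-0.08, -0.2, 0.04, -40, 60], [-0.1, -0.25, 0.04, -50, 60]]
  ]
}}

```text
clock: 41.62
eef_pos: [0.457, -0.2904, 0.2091]
tool_rot: [-0.321, 0.947, -0.001, 0.0]
ft_force: [1.1, -0.0, 0.7]
grip_width: 0.0511
grasp_force: 0.0
```

Call:
{"api": "move_arm", "payload": {
  "moves": [
    [[-0.02, -0.02, 0, -10, 60], [-0.035, -0.037, 0, -20, 60], [-0.035, -0.037, 0, -30, 60], [-0.035, -0.037, 0, -36.8, 60], [-0.035, -0.037, 0, -36.8, 60]]
  ]
}}

```text
clock: 42.25
eef_pos: [0.4225, -0.3258, 0.2087]
tool_rot: [-0.009, 1.0, -0.0, 0.0]
ft_force: [0.6, -0.2, -0.8]
grip_width: 0.0514
grasp_force: 0.0
```

```bash
python3 - <<'E'
from h import *
st(); w=cam("wrist"); c2=proj(w,[[.4047,-.338,.049],[.4047,-.338,.079],[.3445,-.3395,.079]]); print(c2.round(1))
g=cv2.cvtColor(w["img"],cv2.COLOR_BGR2GRAY)
u,v=c2[0].astype(int); print(g[v-24:v+25:6,u-28:u+29:4].tolist())
cv2.imwrite("pics/_w11.png",w["img"])
s=cam("side"); t=cam("top"); print("bolt1 wing ends side pred",proj(s,[[.5573,-.063,.08],[.5573,-.013,.08]]).round(1))
u0,v0=proj(s,[.558,-.038,.08])[0].astype(int); gs=cv2.cvtColor(s["img"],cv2.COLOR_BGR2GRAY); np.save("/tmp/gs.npy",gs[v0-15:v0+16,u0-15:u0+16])
for r in gs[v0-14:v0+15:2,u0-14:u0+15:2]: print(" ".join(f"{x:3d}" for x in r))
E
```

```text
t 42.25 p [ 0.4225 -0.3258  0.2087] yaxis deg 91.1 f [ 0.6 -0.2 -0.8] w 0.0514 gf 0.0
[[265.5 170. ]
 [264.  177.1]
 [262.5  93.8]]
[[130, 132, 135, 133, 133, 71, 72, 76, 67, 124, 135, 133, 134, 131, 126], [132, 152, 161, 136, 133, 79, 87, 90, 76, 117, 134, 135, 135, 145, 130], [132, 156, 194, 134, 133, 79, 86, 90, 76, 185, 223, 226, 219, 146, 133], [128, 150, 227, 229, 255, 79, 84, 89, 76, 250, 255, 221, 228, 143, 127], [132, 147, 227, 251, 255, 130, 147, 152, 123, 250, 254, 231, 228, 144, 133], [133, 143, 227, 239, 255, 131, 146, 150, 126, 250, 255, 223, 228, 141, 131], [131, 135, 226, 225, 242, 129, 147, 150, 128, 247, 232, 226, 227, 142, 130], [131, 138, 227, 227, 226, 127, 148, 150, 129, 193, 226, 226, 227, 141, 133], [131, 133, 227, 226, 229, 130, 145, 148, 130, 194, 227, 226, 227, 117, 130]]
bolt1 wing ends side pred [[323.5 259.1]
 [322.  241.8]]
 61 161  68  63  68  48  52  48  49 122 152 153 152 163  94
 63 158 157 158 156 160 159 159 158 153 151 152 151 161  91
 63 159 150 150 151 151 152 154 150 153 151 152 152 161  95
 63 159 153 153 152 155 158 156 152 151 152 152 152 160  98
 65 164 162 162 162  85  91  99 158 160 160 159 159 166 100
 92  59  59  61  61  57  86  88  71  71  71  69  69  70  74
107  73  73  72  76  52  89  92  58  60  68  76  78  94  60
 99 160 152 153 161  57  89  86 158 149 139 141 140 144  84
 81 158 154 124 125  43  89  82 154 151 153 151 153 155 100
 64 161 153  98  97  41  90  83 155 153 153 153 151 153  98
 67 126 159  94 106  40  89  82 160 153 154 151 152 153  98
 92 127 109 110 113  46  89  79 188 102 154 154 153 153  96
104 128  92  75 114  39  85  76 189  66 155 152 152 155  98
104 126 135 113  97  46  49  40 157 100 155 155 152 153  96
106 128 157  97  91  44  47  36 148 154 151 151 151 152  98
```

Call:
{"api": "move_arm", "payload": {
  "moves": [
    [[-0.018, -0.0127, -0.04, 0, 60], [-0.018, -0.0127, -0.1, 0, 60], [-0.018, -0.0127, -0.14, 0, 60], [-0.018, -0.0127, -0.153, 0, 60], [-0.018, -0.0127, -0.153, 0, 60]]
  ]
}}

```text
clock: 43.02
eef_pos: [0.4047, -0.3383, 0.0555]
tool_rot: [-0.009, 1.0, 0.0, -0.0]
ft_force: [0.2, -0.5, 0.4]
grip_width: 0.0515
grasp_force: 0.0
```

Call:
{"api": "move_arm", "payload": {
  "moves": [
    [[0, 0, 0, 0, 0], [0, 0, 0, 0, 0], [0, 0, 0, 0, 0], [0, 0, 0, 0, 0], [0, 0, 0, 0, 0]]
  ]
}}

```text
clock: 43.65
eef_pos: [0.4058, -0.3392, 0.0574]
tool_rot: [-0.009, 1.0, -0.001, 0.001]
ft_force: [0.6, 0.2, 5.3]
grip_width: 0.0108
grasp_force: 59.9
```

Call:
{"api": "move_arm", "payload": {
  "moves": [
    [[0, 0, 0, 0, 0], [0, 0, 0.03, 0, 0], [0, 0, 0.06, 0, 0], [0, 0, 0.12, 0, 0]]
  ]
}}

```text
clock: 44.15
eef_pos: [0.4029, -0.3369, 0.1744]
tool_rot: [-0.009, 1.0, 0.002, -0.002]
ft_force: [1.3, -1.6, -0.5]
grip_width: 0.0106
grasp_force: 58.9
```

```bash
python3 - <<'E'
from h import *
st()
E
```

```text
t 44.15 p [ 0.4029 -0.3369  0.1744] yaxis deg 91.0 f [ 1.3 -1.6 -0.5] w 0.0106 gf 58.88655960559845
```

Call:
{"api": "move_arm", "payload": {
  "moves": [
    [[0.023, 0.056, 0, -1, 0], [0.046, 0.112, 0, -3.2, 0], [0.069, 0.168, 0, -3.2, 0], [0.092, 0.224, 0, -3.2, 0], [0.115, 0.278, 0, -3.2, 0]]
  ]
}}

```text
clock: 44.78
eef_pos: [0.5199, -0.0585, 0.1758]
tool_rot: [0.019, 1.0, -0.0, 0.0]
ft_force: [0.2, -0.7, -1.9]
grip_width: 0.0106
grasp_force: 59.0
```

Call:
{"api": "move_arm", "payload": {
  "moves": [
    [[0.022, 0.053, 0, 0, 0], [0.041, 0.098, 0, 0, 0], [0.041, 0.098, 0, 0, 0], [0.041, 0.098, 0, 0, 0], [0.041, 0.098, 0, 0, 0]]
  ]
}}

```text
clock: 45.4
eef_pos: [0.5601, 0.0364, 0.1756]
tool_rot: [0.02, 1.0, -0.0, -0.0]
ft_force: [-0.1, -0.1, -1.5]
grip_width: 0.0107
grasp_force: 59.2
```

```bash
python3 - <<'E'
from h import *
st(); w=cam("wrist"); cv2.imwrite("pics/_w12.png",w["img"])
print(proj(w,[.5606,.038,.046]).round(1)); slotfind(w,[.5606,.038],.046,50,110)
E
```

```text
t 45.4 p [0.5601 0.0364 0.1756] yaxis deg 87.7 f [-0.1 -0.1 -1.5] w 0.0107 gf 59.18397009372711
[[281.7 200.8]]
rect [279.5 235.5] [27. 35.] xy [0.5891 0.0352]
rect [326.5 235. ] [28.  7.] xy [0.5902 0.0726]
rect [280.5 204.5] [15. 25.] xy [0.5636 0.0369]
rect [280.5 160.5] [21. 99.] xy [0.5294 0.0382]
```

Call:
{"api": "move_arm", "payload": {
  "moves": [
    [[0, -0.0005, -0.05, 0, 0], [0, -0.0005, -0.075, 0, 0], [0, -0.0005, -0.083, 0, 0], [0, -0.0005, -0.088, 0, 0], [0, -0.0005, -0.092, 0, 0]]
  ]
}}

```text
clock: 46.08
eef_pos: [0.5617, 0.0369, 0.0847]
tool_rot: [0.019, 1.0, 0.0, 0.001]
ft_force: [0.5, -1.0, -1.1]
grip_width: 0.0107
grasp_force: 59.1
```

Call:
{"api": "move_arm", "payload": {
  "moves": [
    [[0, 0, -0.004, 0, 0], [0, 0, -0.008, 0, 0], [0, 0, -0.012, 0, 0], [0, 0, -0.015, 0, 0]]
  ]
}}

```text
clock: 46.58
eef_pos: [0.5605, 0.0372, 0.0683]
tool_rot: [0.019, 1.0, -0.0, -0.0]
ft_force: [-0.6, 0.7, -1.4]
grip_width: 0.0103
grasp_force: 59.1
```

Call:
{"api": "move_arm", "payload": {
  "moves": [
    [[0, 0, -0.004, 0, 0], [0, 0, -0.007, 0, 0], [0, 0, -0.009, 0, 0], [0, 0, -0.0105, 0, 0], [0, 0, -0.0105, 0, 0]]
  ]
}}

```text
clock: 47.2
eef_pos: [0.5606, 0.0371, 0.0585]
tool_rot: [0.019, 1.0, 0.0, 0.0]
ft_force: [-1.7, 0.1, 2.2]
grip_width: 0.0105
grasp_force: 59.5
```

Seated. Now the quarter turn and release.

Call:
{"api": "move_arm", "payload": {
  "moves": [
    [[0, 0, 0, 10, 0], [0, 0, 0, 20, 0], [0, 0, 0, 30, 0], [0, 0, 0, 40, 0], [0, 0, 0, 50, 0]]
  ]
}}

```text
clock: 47.82
eef_pos: [0.5608, 0.0373, 0.0585]
tool_rot: [-0.408, 0.913, 0.0, 0.0]
ft_force: [-1.4, -0.0, 1.0]
grip_width: 0.0106
grasp_force: 59.6
```

Call:
{"api": "move_arm", "payload": {
  "moves": [
    [[0, 0, 0, 10, 0], [0, 0, 0, 20, 0], [0, 0, 0, 30, 0], [0, 0, 0, 40, 0], [0, 0, 0, 40, 0]]
  ]
}}

```text
clock: 48.45
eef_pos: [0.5608, 0.0376, 0.0584]
tool_rot: [-0.693, 0.721, 0.0, 0.001]
ft_force: [-1.8, 0.8, 1.2]
grip_width: 0.0107
grasp_force: 59.6
```

Call:
{"api": "move_arm", "payload": {
  "moves": [
    [[0, 0, 0, 0, 40], [0, 0, 0, 0, 40], [0, 0, 0, 0, 40], [0, 0, 0.05, 0, 40], [0, 0, 0.11, 0, 40]]
  ]
}}

```text
clock: 49.08
eef_pos: [0.5594, 0.037, 0.1677]
tool_rot: [-0.693, 0.721, 0.001, -0.002]
ft_force: [1.3, -0.7, 0.6]
grip_width: 0.0342
grasp_force: 0.0
```

Call:
{"api": "move_arm", "payload": {
  "moves": [
    [[-0.05, 0.02, 0.02, -10, 40], [-0.1, 0.04, 0.04, -20, 40], [-0.13, 0.07, 0.06, -30, 40], [-0.14, 0.11, 0.06, -40, 40], [-0.15, 0.15, 0.06, -50, 40]]
  ]
}}

```text
clock: 49.7
eef_pos: [0.4103, 0.1881, 0.2289]
tool_rot: [-0.321, 0.947, -0.0, 0.001]
ft_force: [0.9, -0.2, -0.2]
grip_width: 0.0338
grasp_force: 0.0
```

```bash
python3 - <<'E'
from h import *
st(); s=cam("side"); t=cam("top"); cv2.imwrite("pics/_sf.png",s["img"]); cv2.imwrite("pics/_tf.png",t["img"])
for nm,c in (("side",s),("top",t)):
    g=cv2.cvtColor(c["img"],cv2.COLOR_BGR2GRAY)
    for p in ([.5606,.037],[.5583,-.038]):
        u,v=proj(c,[*p,.08])[0].round().astype(int); print(nm,u,v)
        for r in g[v-12:v+13:2,u-14:u+15:2]: print(" ".join(f"{x:3d}" for x in r))
o=np.array([.6103,-.04]); e=np.array([.9993,-.0384]); n=np.array([.0384,.9993])
for y in (.076,0):
    p=o+e*.036+n*y; print("expected turret",p.round(4))
    for c in (t,s):
        u,v=proj(c,[*p,.089])[0]; g=cv2.cvtColor(c["img"],cv2.COLOR_BGR2GRAY); x0,y0=int(u)-9,int(v)-9
        m=(g[y0:y0+19,x0:x0+19]<65).astype(np.uint8); k,l,stt,ce=cv2.connectedComponentsWithStats(m); i=1+np.argmin(np.hypot(*(ce[1:]+[x0,y0]-[u,v]).T)); q=ce[i]+[x0,y0]; print(" seen",q.round(1),stt[i][4],ray(c,q,.087)[0,:2].round(4))
E
```

```text
t 49.7 p [0.4103 0.1881 0.2289] yaxis deg 127.4 f [ 0.9 -0.2 -0.2] w 0.0338 gf 0.0
side 322 226
 93  90  89  92  90  91  93  94  93  92  92  91  93  93  97
 93  93  91  90  92  90  90  93  95  92  91  93  94  92  98
 92  94  93  91  90  91  93  88  94  93  91  89  92  95 100
 93  91  92  93  91  68  92  97  92  92  94  90  95  93 100
 93  91  94  92  94  49  95  94  98  91  93  92  85  81  87
104  99 108  97  97  41  94  94  96  92  79  69  76  58  62
104 123 167 168 171  58  93  87 171 169 156 154 159 164 103
109 109 166 167 132  46  96  88 166 160 161 163 163 171  97
110 107 167 170 100  40  97  87 168 164 162 162 161 170 104
112 105 168 158 117  44  95  88 184 166 165 162 161 173 100
111  92 151  58 123  47  93  85 206  57 164 164 161 172 100
112  76 144  68 112  63  50  39 210  41 164 162 162 166 104
112  78 169 177  85  57  47  42 145 168 163 161 161 163 105
side 323 250
 68 171 171 109  96  50  50  80 168 164 164 160 162 172  99
 66 171 164 105 108  62  86 159 162 164 163 162 161 172 101
 68 169 165  98  96 103  98 168 164 161 162 163 165 172 105
 66 177 172 176 177  98 100 109
[... 1676 characters left out ...]
 198 161 123 133 112 105  97 147 158 161 173 185 125 142
154 198 121 114 114 114 115 115 112 112 110 107 145 151 142
164 197 103  57  62  68  74  81  91  98 105 103 143 148 143
165 197 135 100 101  95  71  71  75  63  55  88 180 146 143
177 196 139 120 118 124 136 140 131 124 122 155 190 144 144
176 196 187 187 188 115  79 119 173 140 140 163 188 144 142
184 196 195 199 200 173 149 155 195 197 197 196 186 144 143
 90 108 109 125 131 138 143 155 171 173 189 191 180 142 144
expected turret [0.6492 0.0346]
 seen [294.5 145.2] 46 [0.648  0.0347]
 seen [356.9 224.1] 56 [0.6447 0.0341]
expected turret [ 0.6463 -0.0414]
 seen [325. 147.] 45 [ 0.646  -0.0419]
 seen [359.7 249.6] 65 [ 0.6422 -0.0427]
```

```bash
python3 - <<'E'
from h import *
t=cam("top"); g=cv2.cvtColor(t["img"],cv2.COLOR_BGR2GRAY)
u,v=proj(t,[.588,-.327,.066])[0]; print(u,v); x0,y0=int(u)-14,int(v)-14
m=(cv2.GaussianBlur(g,(3,3),0)[y0:y0+29,x0:x0+29]>215).astype(np.uint8); ys,xs=np.nonzero(m); (cx,cy),r=cv2.minEnclosingCircle(np.c_[xs,ys].astype(np.float32)); print("ring B",cx+x0,cy+y0,r,ray(t,(cx+x0,cy+y0),.066)[0,:2].round(3))
r=g[150:212,400:490]; ys,xs=np.nonzero(r>140); print("flange bbox in tray",xs.min()+400,xs.max()+400,ys.min()+150,ys.max()+150)
u,v=proj(t,[.3445,-.3395,.079])[0].astype(int); print("rail bolt"); 
for q in g[v-14:v+15:3,u-12:u+13:2]: print(q)
E
```

```text
435.44567130756525 175.25199688302607
ring B 421.0 161.0 0.0 [ 0.624 -0.291]
flange bbox in tray 416 472 167 194
rail bolt
[149 154 125  41  50 133 155 143  99 100 102 101 101]
[136 156 140  40  46 121 152 142  99  99 100 100  99]
[125 155 140  46  28  83 112 111 102 100  99  98  98]
[121 154 140  57  25  75 113 106 100 100  99  99  98]
[109 148 162 146  42  68 111 104  99 100 100 101 100]
[106 146 199 138  34  66 112 110 102 102 102 101 100]
[103 147 151 187  63  58 109 106 102  99  97  98  98]
[ 87 149 147 120  30  54 110 104 107  97  99  97  99]
[ 73 142 148  81  37  41 104 103 106  99 100 100 100]
[110  91  85  82  98 115 120 116  99  97  97  97  97]
```

```bash
python3 -c "
from h import *
print(job.job_done())"
```

```text
the job is handed in; nothing more can be done
None
```

The job is handed in: two good covers are home in lanes 0 and 1, each with a T-bolt seated and turned about 90°; the high-bush cover caught at the bar and lies flat, turret up, in the rework tray; the third T-bolt is still in the rail. The hand-in call gave no verdict.

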